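# Set up a manifold rail at the hand press and fit its inserts

## Robot

A 6-joint arm with a two-finger parallel gripper is mounted at the origin on the work surface. World frame = base frame: x ahead of the robot, y to its left, z up, the work surface at z = 0. Lengths are in m, angles in rad, forces in N, time in s.
With the tool pointing down it reaches from about 0.35 to 0.975 m from the base axis. Payload 4.9 kg.
Tool frame: the origin (TCP) lies at the very end of the fingers, on their centre line; the grasp point (between the pads) lies 19 mm behind it; z points along the fingers, y is the direction in which the jaws open and shut (so a half turn about z gives the same grasp; the last joint's range is limited). The gripper opens to 85 mm and grips with 20 to 120 N. Pads are 22 mm wide; open, the fingers measure 114 mm over their backs; the gripper's body (76 mm by 85 mm) begins 54 mm behind the grasp point. The pads swing forward as they close: fully open they stand 13 mm farther back than shut.
Start: joints at [1.205, 0.053, 1.613, -0, 1.476, -0.119], TCP at [0.153, 0.606, 0.231] pointing down, gripper open.
Joint ranges: [-3.01, 3.01], [-1.01, 2.22], [0.06, 2.58], [-1.02, 4.17], [0.09, 2.62], [-3.14, 3.14]. Speed limits (rad/s): [2.57, 2.57, 3.14, 3.14, 3.14, 3.14].

## Interface

Orientations are given as a unit quaternion [w, x, y, z].
In Python, from station import monitor, viewer, r gives the robot as it stands.
- The arm moves only by the tool play_rows, never from a script. Its argument "series" is a list of rows, each an object of numbers: "tx", "ty", "tz": the shift along the tool's x, y, z in mm; "roll": the turn about the tool's z in rad. A call has 1 to 12 rows; each row is the pose to reach, as a shift and turn from the pose commanded when the call began, along the tool's axes at that moment; what a row does not reach only later rows make up. A row lasts 1/10 s, in which the tool goes at most 50 mm and 8.59 degrees, less where a joint would pass 70% of its speed; a pose out of reach is approached as far as the arm can. A call with a gripper value outside its range is refused whole. "fingers" is the opening in per cent of the stroke, from 0 (shut) to 100 (fully open), set as the call begins (left out, the last holds). The fingers move at their own pace and stop on an object; "newtons" is the grip in N (left out, the last holds). Time passes only in rows, so rows that repeat a pose let the fingers close. It gives the time, the measured TCP pose, the force and the opening at its end, in the units of the state.
- monitor.get_state(): the state, without advancing time (a new reading comes with each control period).
- viewer.capture(name): name is "scene" or "top"; returns the picture (384x512x3 uint8, blue, green, red); there is no depth.
- viewer.camera_params(name): a dict with "vfov" (degrees; the focal length in pixels is half the picture's height over the tangent of half this angle, whatever the lens; pixels are square), "cx", "cy" (the principal point, pixels), "rvec" (rotation vector, rad) and "tvec" (3), from world to camera coordinates, as OpenCV has them. Camera axes: x right, y down, z forward; pixel columns grow to the right and rows downward; lengths in m; the calibration is good to about 2 mm. A picture is of the moment at which its call begins. camera_params takes no time and is no camera call.
- r.hand_in(): hands the job in, once; it reports no verdict.
The state is a dict: "t": time; "joint_pos": joint angles; "qd": joint speeds; "effort": joint torques, N m; "position": TCP position; "tcp_rot": TCP orientation; "wrist_force": force on the tool from outside, world axes, zero at the start; "ft_torque": the same for the moment, N m; "finger_gap": opening from 0.0 (shut) to 1.0 (fully open).
Only numpy, scipy, OpenCV 4.12 (cv2) and the standard library are available. Lean on these libraries where they do the work, as an engineer would, in place of code of your own. Each camera call takes 0.05 s, during which the arm holds its last target.

## Task

Set up the black manifold rail for pressing. First raise the ratchet prop beside the hand press to its fourth notch, level with the press's bolster, and let go; then lay the rail across, one end on the bolster between fence and cam and the other in the prop's saddle, and turn the cam knob clockwise until it clicks over its detent and locks the rail. Fit every brass insert that lies on the bench into a hole of its own in the rail, with its flange flat on the rail (no matter which holes), and leave the other things on the bench where they are.

Things in the scene. Friction and masses are not known exactly. Their poses are not given: they have to be found in the camera images.
- press: Hand press, bolted down: green base 42 mm high, steel column 300 mm high at its far left corner (x 95, y 98 mm), head slewed aside to the far left. On the base a steel block, the bolster, 125 (x) x 64 (y) mm, flat top 126 mm above the bench. Origin: on the bench, under the bolster-top point the rail's axis crosses. z up; the rail lies along y, the prop is at -y; x points away from the robot.
- seat (a point): Where the middle of the rail's underside belongs once locked: midway between bolster and prop, level with the bolster top; (0, -155, 126) mm in the press's frame and turned like the press. Before locking the rail may lie up to 8 mm nearer the robot (-x); aim 2 to 4 mm nearer so that it drops between fence and cam and between the saddle's horns.
- knob (a point): Middle of the black grip bar of the cam knob: 46 mm long (along this point's y axis, which turns with the knob), 13 mm thick, 22 mm high, its top 11 mm above this point. Vertical axis, 49 mm to the robot's side of the rail's axis. Nothing within 40 mm stands above 15 mm below this point. An eccentric cam on its spindle pushes the rail against the fence.
- cam (a joint): Cam knob angle (rad), growing clockwise seen from above. Starts open at 0 to 0.5. Turns easily (0.02 N m) to about 1.95, where a spring detent resists (up to 0.15 N m) until about 2.4; there it clicks over and snaps on. Locked = 2.6 to 2.75 (stop); at 2.6 the bar is parallel to the rail.
- saddle (a point): Top centre of the prop's saddle, where the rail's other end rests: dark steel plate 74 (x) x 34 (y) x 12 mm with a flared horn 14 mm high at each x end, 54 mm clear between them at the bottom, 68 at the top. Can be gripped across its 34 mm (along y); the tube below is 30 x 30 mm, its top 15 mm below the saddle's when fully down. Axes as the press's.
- column (a joint): Height of the prop's column and saddle (m): 0 = fully down (saddle top 90 mm above the bench), top 0.060. Pulling up takes about 5 N. Every 9 mm the pawl clicks under a tooth: notch n (n-th click from fully down, 1 to 6) holds at 0.009 n. Let go between notches it drops to the last notch clicked. Starts on notch 0, 1 or 2. Notch 4 = 0.036.
- pawl_tail (a point): Top of the black round pad (17 mm across) at the end of the pawl's tail, 88 mm from the column's axis on the far side (+x), 55 mm above the bench. Pushed down 10 to 20 mm (about 2 N) it frees the column, which drops fully down. Only needed if the column was raised too far.
- prop: Ratchet prop (small jack stand), bolted down: blue base plate 120 x 90 x 8 mm, square blue tube 30 mm wide and 75 mm high. Origin under the tube's axis on the bench; axes parallel to the press's.
- rail: Manifold rail: black plastic bar 44 mm (x) x 360 mm (y, its length) x 22 mm high. Five round holes, 24 mm in diameter, go right through it from top to bottom, on its axis at y = -104, -52, 0, +52 and +104 mm. Origin: centre of its underside. It is the same either way round.
- insert0: Brass insert, one of up to five alike: sleeve 20 mm in diameter, 28 mm long, with a flange 38 mm in diameter and 4 mm thick round its middle; same either end up. Origin: its centre; z along its axis. Stands on end on the bench (origin 14 mm up). Seated in a hole, the flange lies on the rail's top (origin 24 mm above the rail's underside). None if absent.
- insert1: Another brass insert like insert0 (may be absent).
- insert2: Another brass insert like insert0 (may be absent).
- insert3: Another brass insert like insert0 (may be absent).
- insert4: Another brass insert like insert0 (may be absent).
- housing_a: Bystander, not part of the job, to be left where it is: a black plastic part, 50 x 36 x 36 mm. Origin: its underside, near the middle.
- housing_b: Bystander, not part of the job, to be left where it is: a black plastic part, 50 x 36 x 36 mm. Origin: its underside, near the middle.
- oil_bottle: Bystander, not part of the job, to be left where it is: a white bottle, 48 mm across, 110 mm high. Origin: its underside, near the middle.
- bush_cup: Bystander, not part of the job, to be left where it is: a steel cup of small green bushes, 72 mm across, 55 mm high. Origin: its underside, near the middle.
- hex_key: Bystander, not part of the job, to be left where it is: an L-shaped hex key, 100 x 30 mm, 8 mm thick, lying on the bench between the rail and the press. Origin: its underside, near the middle.
- screwdriver: Bystander, not part of the job, to be left where it is: a screwdriver 190 mm long, lying beyond the rail's place. Origin: its underside, near the middle.
- mallet: Bystander, not part of the job, to be left where it is: a hammer 250 mm long. Origin: its underside, near the middle.
- slot (a point): Middle of the open slot for the rail on the bolster's top, at (-4, 0, 126) mm in the press's frame and turned like it: on its far side a steel fence 15 mm high and 64 mm long (face at x = +22 mm in the press's frame, its upper half sloping away as a lead-in), on the robot's side the cam, 20 mm high. With the cam open the slot is 51 to 53 mm wide; the rail is 44 mm.

How it is judged:
By the outcome, as a careful person would: the job done as asked, in the order asked, and still so for the second after the job is handed in, with the robot touching nothing.
Of insert0, insert1, insert2, insert3, insert4 only 3 to 5 are there at a start; the rules pass over those that are not, and their reading is None.
At some moment in a run one of insert0, insert1, insert2, insert3, insert4 may be knocked a few centimetres aside while the robot is not near it.
Once in a run the grip may slacken for a moment while it holds something.
It also fails if it takes over 210 s, if anything falls off the work surface, if the arm or the gripper's body presses on something with over 40 N, if the wrist force passes 120 N, or if a joint passes its speed limit or range.

## Working session

There is one attempt and no reset: what is moved stays moved. The work goes in short steps, Python scripts to look and compute and a tool call to move; the robot and the scene stay as the last step left them, time stands still between calls to the robot, and variables do not carry over. Pictures are saved under pics/ and viewed, and the job is handed in when it is done.

Besides the shell and the picture viewer there is one more tool, called after "Call:" in YAML: its name, and indented under it one key for each argument. play_rows: Moves the arm, as the interface text tells. Its arguments: {"type":"object","properties":{"series":{"type":"array"},"fingers":{"type":"number"},"newtons":{"type":"number"}},"required":["series"]}

```bash
ls; mkdir -p pics; python3 - <<'E'
from station import monitor, viewer, r
import cv2
print(monitor.get_state())
for n in("scene","top"):
    im=viewer.capture(n); cv2.imwrite(f"pics/{n}0.png",im); print(n,viewer.camera_params(n))
E
```

```text
pics
{'t': 0.0, 'joint_pos': array([ 1.20498394e+00,  5.33399974e-02,  1.61428764e+00,  3.53826225e-07,
        1.47599039e+00, -1.18992941e-01]), 'qd': array([ 0.00092451, -0.0003606 ,  0.00146265,  0.00080707,  0.00099955,
       -0.00085985]), 'effort': array([-4.30780165e-04, -3.93665814e+01, -3.70183575e+01, -2.80497972e-05,
        6.93685783e-03, -1.04534612e-05]), 'position': array([0.15247341, 0.60547946, 0.23007727]), 'tcp_rot': array([-2.43251854e-04,  1.23096660e-01,  9.92394169e-01, -9.83037186e-04]), 'wrist_force': array([ 0.652581  ,  0.0305636 , -0.14358045]), 'ft_torque': array([0.00910444, 0.05963426, 0.03664508]), 'finger_gap': 0.9998454771343644}
scene {'vfov': 51.57938166844719, 'cx': 251.8327651423013, 'cy': 191.6262291130751, 'rvec': array([ 1.98471539,  1.48282328, -0.5996949 ]), 'tvec': array([-0.19119137, -0.30458574,  1.82318595])}
top {'vfov': 50.62611072981834, 'cx': 252.18997829446528, 'cy': 191.41144833307575, 'rvec': array([ 2.1797534 , -2.14474748,  0.10246565]), 'tvec': array([0.0205536 , 0.54906148, 1.41221737])}
```

View pics/scene0.png

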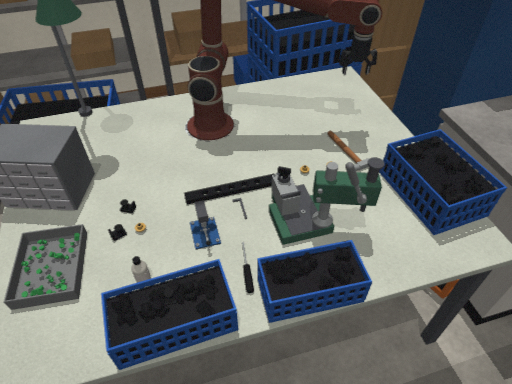

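View pics/top0.png

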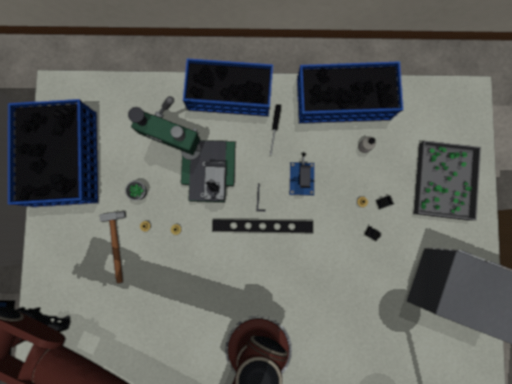

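```bash
cat > h.py <<'E'
import cv2, numpy as np
from station import monitor, viewer, r
from scipy.spatial.transform import Rotation as Rn
def cam(n):
    p=viewer.camera_params(n); f=192/np.tan(np.radians(p['vfov'])/2)
    K=np.array([[f,0,p['cx']],[0,f,p['cy']],[0,0,1]]); R=cv2.Rodrigues(p['rvec'])[0]; return K,R,np.array(p['tvec'])
def ray(n,uv):
    K,R,t=cam(n); d=R.T@np.linalg.inv(K)@np.array([uv[0],uv[1],1.]); return -R.T@t,d
def onz(n,uv,z):
    c,d=ray(n,uv); return c+d*(z-c[2])/d[2]
def proj(n,P):
    K,R,t=cam(n); q=K@(R@np.asarray(P)+t); return q[:2]/q[2]
def tri(uvs,uvt):
    c1,d1=ray('scene',uvs);c2,d2=ray('top',uvt)
    A=np.stack([d1,-d2],1); s=np.linalg.lstsq(A,c2-c1,rcond=None)[0]
    a=c1+s[0]*d1;b=c2+s[1]*d2; return (a+b)/2,np.linalg.norm(a-b)
def snap(n,tag,box=None,k=1):
    im=viewer.capture(n); np.save(f"pics/{n}_{tag}.npy",im)
    if box: im=im[box[1]:box[3],box[0]:box[2]]
    if k!=1: im=cv2.resize(im,None,fx=k,fy=k,interpolation=cv2.INTER_CUBIC)
    cv2.imwrite(f"pics/{n}_{tag}.png",im)
def st():
    s=monitor.get_state(); return s
E
python3 - <<'E'
from h import *
a=cv2.imread('pics/scene0.png');b=cv2.imread('pics/top0.png')
cv2.imwrite('pics/s1.png',cv2.resize(a[120:300,80:400],None,fx=2.5,fy=2.5,interpolation=2))
cv2.imwrite('pics/t1.png',cv2.resize(b[85:265,90:410],None,fx=2.5,fy=2.5,interpolation=2))
for n in('scene','top'): print(n,ray(n,(256,192)), onz(n,(256,192),0))
print(cam('top')[0])
E
```

```text
scene (array([ 1.46918546, -0.2168589 ,  1.11704965]), array([-0.65643544,  0.19434376, -0.72899512])) [0.46332003 0.08093682 0.        ]
top (array([0.39736004, 0.01300152, 1.46225333]), array([ 0.10369014,  0.00199865, -0.99465298])) [0.54979637 0.01593976 0.        ]
[[405.93971227   0.         252.18997829]
 [  0.         405.93971227 191.41144833]
 [  0.           0.           1.        ]]
```

View pics/s1.png

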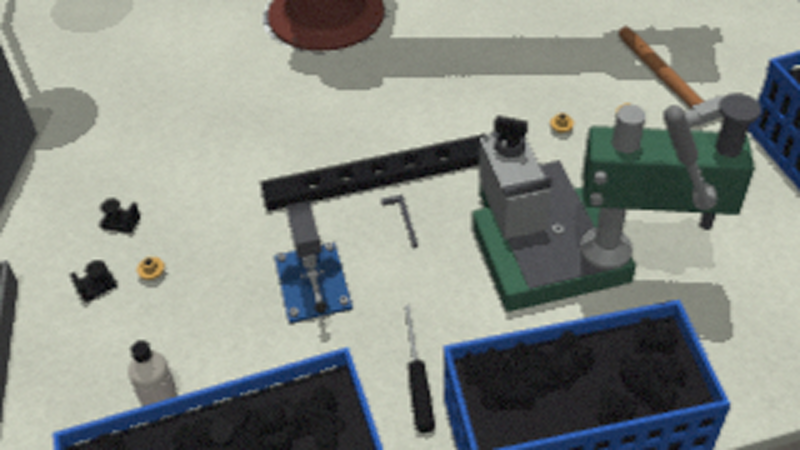

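View pics/t1.png

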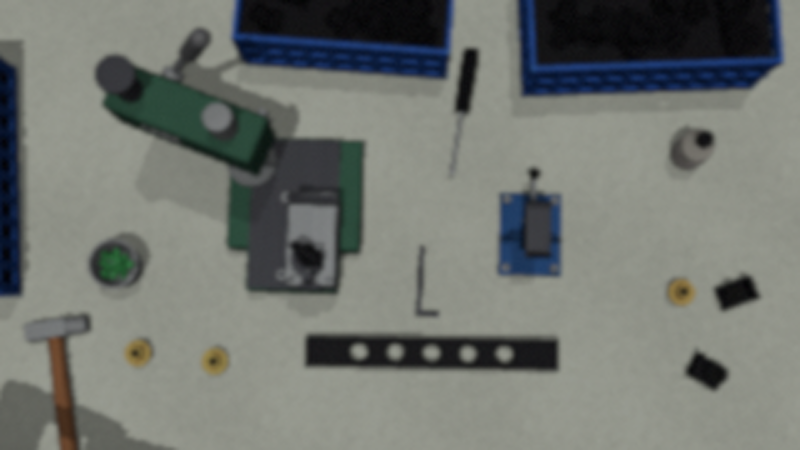

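```bash
python3 - <<'E'
from h import *
b=cv2.imread('pics/top0.png');a=cv2.imread('pics/scene0.png')
hsv=cv2.cvtColor(b,cv2.COLOR_BGR2HSV); hs=cv2.cvtColor(a,cv2.COLOR_BGR2HSV)
print(proj('top',[0,0,0]),proj('scene',[0,0,0]))
def blobs(h,lo,hi,mina,box):
    m=cv2.inRange(h,lo,hi); n,l,s,c=cv2.connectedComponentsWithStats(m)
    return [(tuple(c[i].round(1)),s[i].tolist()) for i in range(1,n) if s[i][4]>=mina and box[0]<c[i][0]<box[2] and box[1]<c[i][1]<box[3]],l
print('brass top');
for x in blobs(hsv,(12,110,90),(32,255,255),8,(0,0,512,384))[0]: print(x, onz('top',x[0],.016).round(3))
print('brass scene');
for x in blobs(hs,(12,110,90),(32,255,255),8,(0,0,512,384))[0]: print(x, onz('scene',x[0],.016).round(3))
# prop blue
m=cv2.inRange(hsv,(100,120,50),(125,255,255)); m[:, :280]=0;m[:140]=0;m[200:]=0;m[:,330:]=0
cs=max(cv2.findContours(m,0,1)[0],key=cv2.contourArea); rc=cv2.minAreaRect(cs);print('prop',rc)
for p in cv2.boxPoints(rc): print(onz('top',p,.008).round(3))
# rail
m=(b.max(2)<60).astype(np.uint8)*255; m[:215]=0;m[240:]=0;m[:,:205]=0;m[:,320:]=0
cs=max(cv2.findContours(m,0,1)[0],key=cv2.contourArea); rc=cv2.minAreaRect(cs);print('rail',rc)
for p in cv2.boxPoints(rc): print(onz('top',p,.022).round(3))
g=cv2.cvtColor(b,6); mm=((g>80)*255).astype(np.uint8); mm[:218]=0;mm[236:]=0;mm[:,:225]=0;mm[:,302:]=0
n,l,s,c=cv2.connectedComponentsWithStats(mm)
for i in range(1,n):
  if s[i][4]>20: print('hole',c[i],s[i], onz('top',c[i],.011).round(3))
E
```

```text
[258.09807907 349.23832628] [210.16364083 125.2434149 ]
brass top
((np.float64(361.8), np.float64(201.3)), [358, 197, 9, 9, 57]) [ 0.521 -0.362  0.016]
((np.float64(112.9), np.float64(233.9)), [110, 220, 7, 28, 106]) [0.39  0.522 0.016]
((np.float64(145.0), np.float64(225.8)), [141, 222, 9, 9, 60]) [0.421 0.409 0.016]
((np.float64(175.5), np.float64(229.0)), [172, 225, 8, 9, 55]) [0.411 0.3   0.016]
((np.float64(116.4), np.float64(265.8)), [115, 260, 4, 14, 43]) [0.279 0.504 0.016]
brass scene
((np.float64(186.9), np.float64(21.1)), [173, 10, 28, 23, 408]) [-1.089  0.083  0.016]
((np.float64(89.8), np.float64(42.0)), [72, 30, 39, 26, 649]) [-0.98  -0.519  0.016]
((np.float64(167.9), np.float64(45.9)), [165, 35, 7, 20, 38]) [-0.791 -0.08   0.016]
((np.float64(238.9), np.float64(36.9)), [236, 35, 7, 5, 10]) [-0.777  0.345  0.016]
((np.float64(237.0), np.float64(47.8)), [227, 42, 20, 11, 140]) [-0.648  0.299  0.016]
((np.float64(390.7), np.float64(48.3)), [377, 45, 30, 8, 115]) [-0.38   1.137  0.016]
((np.float64(193.3), np.float64(48.8)), [193, 46, 2, 6, 9]) [-0.712  0.055  0.016]
((np
[... 1148 characters left out ...]
160430908203), (99.18060302734375, 11.248205184936523), 1.023030161857605)
[0.409 0.166 0.022]
[0.448 0.167 0.022]
[ 0.448 -0.184  0.022]
[ 0.408 -0.184  0.022]
hole [267.89230769 218.40769231] [225 218  77   2 130] [ 0.455 -0.028  0.011]
hole [233.08333333 225.22222222] [230 222   7   7  36] [0.428 0.096 0.011]
hole [247.57575758 225.42424242] [245 223   6   6  33] [0.428 0.044 0.011]
hole [262.24242424 225.57575758] [259 223   7   6  33] [ 0.429 -0.008  0.011]
hole [276.79411765 226.08823529] [274 223   7   7  34] [ 0.428 -0.06   0.011]
hole [291.22580645 226.19354839] [288 224   7   6  31] [ 0.428 -0.111  0.011]
hole [259.95833333 233.58333333] [225 231  77   5 288] [ 0.4   -0.     0.011]
```

```bash
python3 - <<'E'
from h import *
S=np.mean([viewer.capture('scene').astype(float) for _ in range(6)],0);T=np.mean([viewer.capture('top').astype(float) for _ in range(6)],0)
np.save('S.npy',S);np.save('T.npy',T)
for n,im,b in(('s_press',S,(262,158,342,248)),('t_press',T,(175,135,245,210)),('s_prop',S,(180,190,240,255)),('t_prop',T,(280,145,325,205))):
    c=np.clip(im[b[1]:b[3],b[0]:b[2]]*1.3,0,255).astype(np.uint8); k=min(800/c.shape[1],600/c.shape[0]); k=int(k)
    c=cv2.resize(c,None,fx=k,fy=k,interpolation=2); print(n,k,b)
    for i in range(0,b[2]-b[0],10): cv2.putText(c,str(b[0]+i),(i*k,10),0,.35,(0,0,255)); cv2.line(c,(i*k,0),(i*k,4),(0,0,255))
    for i in range(0,b[3]-b[1],10): cv2.putText(c,str(b[1]+i),(0,i*k+4),0,.35,(0,0,255))
    cv2.imwrite(f'pics/{n}.png',c)
E
```

```text
s_press 6 (262, 158, 342, 248)
t_press 8 (175, 135, 245, 210)
s_prop 9 (180, 190, 240, 255)
t_prop 10 (280, 145, 325, 205)
```

View pics/s_press.png

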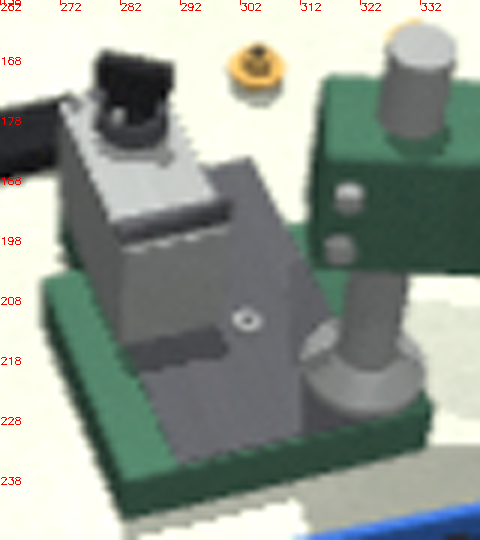

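View pics/t_press.png

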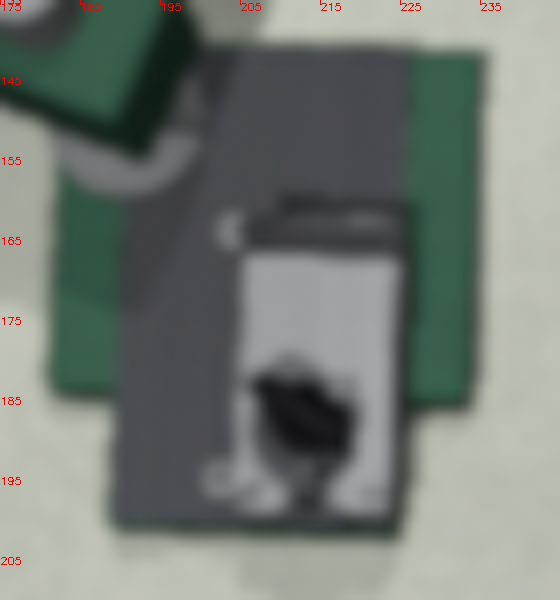

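View pics/s_prop.png

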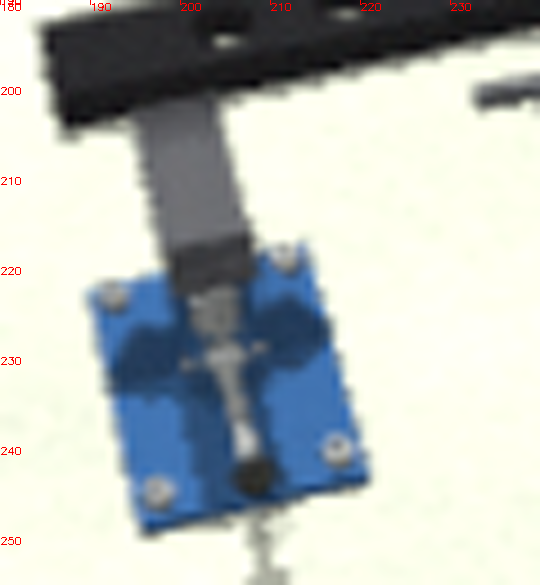

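View pics/t_prop.png

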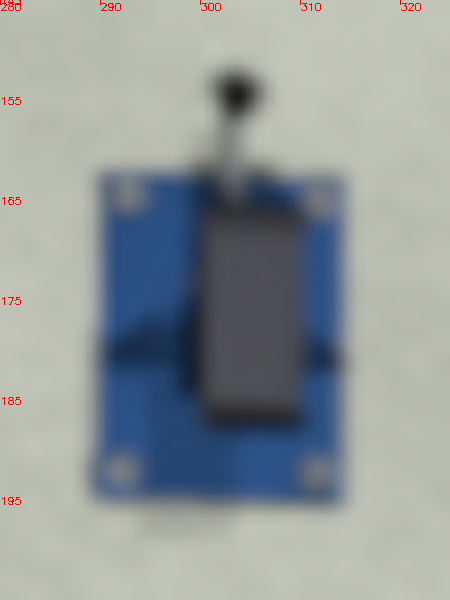

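```bash
python3 - <<'E'
from h import *
sc=[(292.7,164.6),(311.9,164.8),(292.3,192.1),(311.8,192.5)]
W=np.array([onz('top',p,.010) for p in sc]);print(W.round(4),W.mean(0).round(4))
ss=[(191.8,222.8),(210.6,218.6),(196.6,244.6),(216.6,239.9)]
V=np.array([onz('scene',p,.010) for p in ss]);print(V.round(4),V.mean(0).round(4))
print('prop base yaw', [np.degrees(np.arctan2(-(w[0]-w[1])[0],(w[0]-w[1])[1])).round(2) for w in (W[:2],W[2:],V[:2],V[2:])],
 [np.degrees(np.arctan2((a-b)[1],(a-b)[0])).round(2) for a,b in((W[0],W[2]),(W[1],W[3]),(V[2],V[0]),(V[3],V[1]))])
print('saddle',[onz('top',(305,176),z).round(4) for z in(.09,.099,.108)])
f=onz('top',(215.1,166.7),.126); n=onz('top',(214.2,199.3),.126);print('fence',f,'near',n)
for p in ((205.4,166.5),(225,166.5),(204.7,199),(223.7,199.3)): print(onz('top',p,.126).round(4))
# scene bolster top corners
for p in ((281.8,197.5),(300,193.5),(297.5,190.5)): print('s',onz('scene',p,.126).round(4))
# pawl pad
print('pad',tri((208,242.5),(303.5,154.2)))
print('knob', onz('top',(213,187.5),.16))
E
```

```text
[[ 0.6505 -0.1153  0.01  ]
 [ 0.6508 -0.1847  0.01  ]
 [ 0.5504 -0.1145  0.01  ]
 [ 0.5501 -0.1845  0.01  ]] [ 0.6005 -0.1498  0.01  ]
[[ 0.5506 -0.1843  0.01  ]
 [ 0.551  -0.1159  0.01  ]
 [ 0.6493 -0.1858  0.01  ]
 [ 0.6496 -0.1161  0.01  ]] [ 0.6001 -0.1505  0.01  ]
prop base yaw [np.float64(0.26), np.float64(-0.28), np.float64(179.7), np.float64(179.77)] [np.float64(-0.47), np.float64(-0.13), np.float64(-0.83), np.float64(-0.12)]
saddle [array([ 0.5979, -0.1504,  0.09  ]), array([ 0.5965, -0.1493,  0.099 ]), array([ 0.5952, -0.1482,  0.108 ])]
fence [0.61933619 0.1533858  0.126     ] near [0.5102278  0.15349323 0.126     ]
[0.6195 0.1858 0.126 ]
[0.6205 0.1204 0.126 ]
[0.5107 0.185  0.126 ]
[0.5107 0.1221 0.126 ]
s [0.6263 0.1234 0.126 ]
s [0.6268 0.1887 0.126 ]
s [0.6111 0.1856 0.126 ]
pad (array([ 0.68132814, -0.14943502,  0.04998529]), np.float64(0.0003850808918754769))
knob [0.54555901 0.15481678 0.16      ]
```

```bash
python3 - <<'E'
from h import *
for n in range(0,5):
    z=.09+.009*n
    print(n,'scene bot',proj('scene',[.637,-.150,z-.012]).round(1),'horn top',proj('scene',[.637,-.150,z+.014]).round(1),'top ctr',proj('top',[.6,-.15,z]).round(1), 'near/far horn',proj('top',[.563,-.15,z+.014]).round(1),proj('top',[.637,-.15,z+.014]).round(1))
E
```

```text
0 scene bot [204.2 227.1] horn top [203.5 222.2] top ctr [304.9 175.4] near/far horn [305.4 185.7] [305.4 164. ]
1 scene bot [204.  225.4] horn top [203.2 220.4] top ctr [305.2 175. ] near/far horn [305.7 185.3] [305.7 163.5]
2 scene bot [203.7 223.7] horn top [202.9 218.7] top ctr [305.5 174.6] near/far horn [306. 185.] [306.1 163. ]
3 scene bot [203.4 222. ] horn top [202.6 216.9] top ctr [305.9 174.2] near/far horn [306.3 184.7] [306.4 162.6]
4 scene bot [203.2 220.2] horn top [202.4 215.1] top ctr [306.2 173.8] near/far horn [306.7 184.4] [306.7 162.1]
```

```bash
python3 - <<'E'
from h import *
for n in range(0,4):
    z=.09+.009*n
    for nm,P in dict(horn_near_top=[.563,-.133,z+.014],plate_far_topedge_L=[.637,-.167,z],plate_far_R=[.637,-.133,z],farhornL_top=[.637,-.167,z+.014],farR_top=[.637,-.133,z+.014],botL=[.637,-.167,z-.012],botR=[.637,-.133,z-.012]).items(): print(n,nm,proj('scene',P).round(1))
S=np.load('S.npy').astype(int)
for c in (199,201,203,205): print(c,[(r,S[r,c].tolist()) for r in range(212,228)])
E
```

```text
0 horn_near_top [204.  204.8]
0 plate_far_topedge_L [198.8 226. ]
0 plate_far_R [208.9 223.7]
0 farhornL_top [198.4 223.3]
0 farR_top [208.6 221. ]
0 botL [199.2 228.3]
0 botR [209.3 225.9]
1 horn_near_top [203.8 203. ]
1 plate_far_topedge_L [198.5 224.3]
1 plate_far_R [208.7 222. ]
1 farhornL_top [198.1 221.6]
1 farR_top [208.3 219.3]
1 botL [198.9 226.6]
1 botR [209.  224.2]
2 horn_near_top [203.5 201.2]
2 plate_far_topedge_L [198.2 222.6]
2 plate_far_R [208.5 220.2]
2 farhornL_top [197.7 219.8]
2 farR_top [208.1 217.5]
2 botL [198.6 224.9]
2 botR [208.8 222.5]
3 horn_near_top [203.3 199.4]
3 plate_far_topedge_L [197.9 220.8]
3 plate_far_R [208.2 218.5]
3 farhornL_top [197.4 218.1]
3 farR_top [207.8 215.7]
3 botL [198.3 223.1]
3 botR [208.5 220.8]
199 [(212, [90, 86, 86]), (213, [89, 86, 85]), (214, [89, 87, 86]), (215, [90, 86, 85]), (216, [88, 85, 84]), (217, [70, 69, 67]), (218, [49, 48, 48]), (219, [47, 45, 44]), (220, [45, 43, 42]), (221, [54, 48, 43]), (222, [67, 55, 48]), (223, [79, 53, 34]), (224, [88, 58, 34]), (225, [92, 61, 36]), (226, [75, 50, 28]), (227, [69, 44, 24])]
[... 324 characters left out ...]
27, [73, 50, 32])]
203 [(212, [88, 85, 83]), (213, [89, 86, 84]), (214, [90, 86, 85]), (215, [88, 85, 84]), (216, [77, 74, 74]), (217, [55, 52, 52]), (218, [46, 44, 45]), (219, [50, 47, 47]), (220, [47, 46, 45]), (221, [46, 43, 43]), (222, [81, 81, 80]), (223, [85, 86, 84]), (224, [86, 86, 86]), (225, [86, 87, 85]), (226, [85, 87, 86]), (227, [75, 66, 56])]
205 [(212, [90, 87, 87]), (213, [89, 86, 85]), (214, [88, 85, 85]), (215, [89, 86, 85]), (216, [60, 57, 57]), (217, [49, 45, 44]), (218, [50, 49, 48]), (219, [56, 54, 54]), (220, [48, 46, 46]), (221, [58, 55, 52]), (222, [82, 83, 81]), (223, [76, 77, 75]), (224, [79, 80, 79]), (225, [80, 80, 79]), (226, [83, 80, 76]), (227, [76, 70, 64])]
```

```bash
python3 - <<'E'
from h import *
T=np.load('T.npy').astype(int);S=np.load('S.npy').astype(int)
for c in (302,305,308): print(c,[(r,T[r,c].tolist()) for r in list(range(160,172))+list(range(181,192))])
print([(c,T[176,c].tolist()) for c in range(296,314)])
for r_ in (206,210,214): print(r_,[(c,S[r_,c].sum()) for c in range(193,212)])
print(tri((203,216.4),(304.9,164.9)),tri((203.4,221.6),(304.9,166.)))
E
```

```text
302 [(160, [92, 96, 94]), (161, [86, 87, 85]), (162, [77, 75, 72]), (163, [66, 60, 55]), (164, [55, 48, 43]), (165, [44, 39, 36]), (166, [43, 39, 39]), (167, [51, 48, 48]), (168, [59, 55, 55]), (169, [63, 59, 58]), (170, [65, 61, 60]), (171, [64, 60, 59]), (181, [66, 62, 61]), (182, [66, 62, 61]), (183, [65, 61, 61]), (184, [61, 58, 57]), (185, [48, 46, 45]), (186, [37, 33, 32]), (187, [47, 34, 25]), (188, [71, 45, 26]), (189, [86, 53, 28]), (190, [90, 54, 29]), (191, [90, 55, 30])]
305 [(160, [124, 131, 129]), (161, [99, 104, 101]), (162, [76, 72, 67]), (163, [67, 51, 41]), (164, [61, 42, 29]), (165, [49, 37, 30]), (166, [44, 39, 37]), (167, [50, 47, 47]), (168, [59, 55, 54]), (169, [63, 59, 58]), (170, [65, 60, 60]), (171, [65, 60, 60]), (181, [65, 61, 60]), (182, [66, 62, 61]), (183, [65, 62, 61]), (184, [61, 58, 57]), (185, [50, 48, 47]), (186, [38, 33, 32]), (187, [52, 35, 25]), (188, [81, 50, 29]), (189, [99, 60, 33]), (190, [104, 63, 34]), (191, [104, 64, 34])]
308 [(160, [135, 144, 142]), (161, [125, 133, 129]), (162, [108, 107, 101]), (163, [90, 73, 61]), (164, [77, 50, 32])
[... 1498 characters left out ...]
 (207, np.int64(548)), (208, np.int64(587)), (209, np.int64(587)), (210, np.int64(587)), (211, np.int64(588))]
214 [(193, np.int64(587)), (194, np.int64(584)), (195, np.int64(589)), (196, np.int64(448)), (197, np.int64(300)), (198, np.int64(261)), (199, np.int64(262)), (200, np.int64(264)), (201, np.int64(263)), (202, np.int64(260)), (203, np.int64(261)), (204, np.int64(256)), (205, np.int64(258)), (206, np.int64(271)), (207, np.int64(346)), (208, np.int64(521)), (209, np.int64(570)), (210, np.int64(574)), (211, np.int64(579))]
(array([ 0.63000503, -0.14694485,  0.12438831]), np.float64(0.002228414184294862)) (array([ 0.63073742, -0.1491403 ,  0.09922313]), np.float64(0.0006042712070473453))
```

```bash
python3 - <<'E'
from h import *
T=np.load('T.npy');S=np.load('S.npy')
m=(T.max(2)<45).astype(np.uint8); m[:178]=0;m[195:]=0;m[:,:203]=0;m[:,222:]=0
n,l,s,c=cv2.connectedComponentsWithStats(m);print(s[1:],c[1:])
i=1+np.argmax(s[1:,4]); ys,xs=np.where(l==i); rc=cv2.minAreaRect(np.stack([xs,ys],1).astype(np.float32));print(rc,cv2.boxPoints(rc))
m=(S.max(2)<40).astype(np.uint8); m[:160]=0;m[186:]=0;m[:,:276]=0;m[:,296:]=0
for r_ in range(164,186): print(r_,''.join('%4d'%S[r_,c].max() for c in range(274,296)))
for r_ in range(178,196): print(r_,''.join('%4d'%T[r_,c].max() for c in range(202,224)))
for r_ in range(157,170): print(r_,''.join('%4d'%T[r_,c].max() for c in range(202,230)))
E
```

```text
[[207 182  12  11  85]] [[212.68235294 186.90588235]]
((212.2647247314453, 186.94119262695312), (12.12678050994873, 8.48874568939209), 14.03624439239502) [[205.35295 189.58826]
 [207.41179 181.35297]
 [219.1765  184.29413]
 [217.11766 192.52942]]
164  206 206 205 204 200 202 202 202 203 202 201 203 203 203 200 199 198 199 199 198 199 201
165  207 208 207 204 202 202 201 202 201 202 201 201 203 201 198 198 198 201 200 197 200 201
166  207 205 207 208 165 115 125 156 164 191 203 202 201 201 199 200 201 202 200 200 200 197
167  205 203 206 182 111  50  53  67  70  82  98 103 149 163 187 200 202 201 201 201 201 201
168  202 201 203 142  58  33  36  36  37  39  42  44  63  69  82  99 122 181 203 201 201 200
169  205 203 203 135  43  20  20  24  27  32  34  36  37  38  34  42  68 173 199 201 199 199
170  207 207 206 136  42  20  23  22  22  22  23  24  28  27  28  34  58 171 199 200 202 202
171  207 207 206 137  44  21  22  21  21  22  19  21  19  23  21  22  55 170 199 198 199 201
172  207 206 182 119  54  27  22  20  23  18  19  22  21  20  22  24  55 174 201 198 197 200
173  175 178 132
[... 3687 characters left out ...]
64   84  94  85  64  50  47  48  49  50  51  51  52  53  53  53  53  54  54  54  54  55  55  51  45  49  60  70  74
165   76  86  83  67  54  50  51  51  52  52  53  53  52  52  51  51  50  51  50  51  51  51  48  43  47  59  70  73
166   65  69  70  69  74  77  78  78  78  78  79  78  75  70  67  65  63  64  63  64  64  61  53  43  46  58  69  73
167   61  61  65  83 103 110 110 111 110 110 111 109 106 101  97  94  93  93  93  94  93  87  72  51  46  58  69  72
168   61  60  68  91 115 122 123 123 122 122 122 122 121 120 119 117 117 117 118 119 118 111  90  60  47  58  69  73
169   61  61  70  94 117 123 124 123 123 123 123 123 124 125 126 125 125 125 126 127 126 117  93  61  47  58  69  73
```

```bash
cat >> h.py <<'E'
def go(x,y,z,yaw=0.0):
    """rows numbers to reach world xyz, tool y at angle yaw (ccw, rad) from world +y (mod pi)"""
    s=monitor.get_state(); q=np.array(s['tcp_rot']); R=Rn.from_quat([q[1],q[2],q[3],q[0]]).as_matrix()
    d=R.T@(np.array([x,y,z])-s['position'])*1000
    cur=np.arctan2(-R[0,1],R[1,1]); dr=-(yaw-cur); 
    print('t %.1f'%s['t'],'pos',np.round(s['position'],4),'yaw %.3f'%cur,'j',np.round(s['joint_pos'],2),'gap %.3f'%s['finger_gap'],'F',np.round(s['wrist_force'],1))
    print('  tx,ty,tz',d.round(1),'roll %.3f'%dr,'(or %.3f %.3f)'%(dr+np.pi,dr-np.pi),'tilt',R[:,2].round(3))
E
python3 -c "
from h import *
go(.593,-.149,.25)"
```

```text
t 0.7 pos [0.1527 0.6061 0.2313] yaw -0.247 j [ 1.2   0.05  1.61  0.    1.48 -0.12] gap 1.000 F [ 0.1 -0.3 -0.8]
  tx,ty,tz [-611.4 -624.6  -18.7] roll -0.247 (or 2.895 -3.388) tilt [-0.  0. -1.]
```

Call:
play_rows:
  series:
    - {"tx": -611,"ty": -624,"tz": -19,"roll": -0.247}
    - {"tx": -611,"ty": -624,"tz": -19,"roll": -0.247}
    - {"tx": -611,"ty": -624,"tz": -19,"roll": -0.247}
    - {"tx": -611,"ty": -624,"tz": -19,"roll": -0.247}
    - {"tx": -611,"ty": -624,"tz": -19,"roll": -0.247}
    - {"tx": -611,"ty": -624,"tz": -19,"roll": -0.247}
    - {"tx": -611,"ty": -624,"tz": -19,"roll": -0.247}
    - {"tx": -611,"ty": -624,"tz": -19,"roll": -0.247}
    - {"tx": -611,"ty": -624,"tz": -19,"roll": -0.247}
    - {"tx": -611,"ty": -624,"tz": -19,"roll": -0.247}
    - {"tx": -611,"ty": -624,"tz": -19,"roll": -0.247}
    - {"tx": -611,"ty": -624,"tz": -19,"roll": -0.247}

```text
t: 1.9
position: [0.4557, 0.0859, 0.2449]
tcp_rot: [0.001, 0.0, 1.0, 0.0]
wrist_force: [1.1, 0.1, 0.1]
finger_gap: 1.001
```

```bash
python3 -c "
from h import *
go(.593,-.149,.25)"
```

```text
t 1.9 pos [0.4557 0.0859 0.2449] yaw -0.000 j [ 0.03 -0.36  1.96  0.    1.54 -1.55] gap 1.001 F [1.1 0.1 0.1]
  tx,ty,tz [-137.4 -234.9   -5. ] roll -0.000 (or 3.141 -3.142) tilt [ 0.001  0.    -1.   ]
```

Call:
play_rows:
  series:
    - {"tx": -137,"ty": -235,"tz": -5}
    - {"tx": -137,"ty": -235,"tz": -5}
    - {"tx": -137,"ty": -235,"tz": -5}
    - {"tx": -137,"ty": -235,"tz": -5}
    - {"tx": -137,"ty": -235,"tz": -5}
    - {"tx": -137,"ty": -235,"tz": -5}
    - {"tx": -137,"ty": -235,"tz": -5}
    - {"tx": -137,"ty": -235,"tz": -5}
    - {"tx": -137,"ty": -235,"tz": -5}

```text
invalid input
```

```bash
python3 -c "
from h import *
go(.593,-.149,.083)
snap('scene','a',(180,60,360,250),3);snap('top','a',(60,60,260,384),2)"
```

```text
t 1.9 pos [0.4557 0.0859 0.2449] yaw -0.000 j [ 0.03 -0.36  1.96  0.    1.54 -1.55] gap 1.001 F [1.1 0.1 0.1]
  tx,ty,tz [-137.1 -234.9  162. ] roll -0.000 (or 3.141 -3.142) tilt [ 0.001  0.    -1.   ]
```

View pics/scene_a.png

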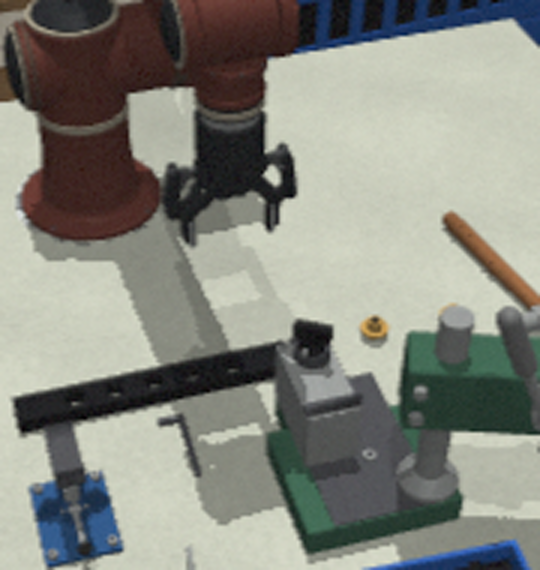

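View pics/top_a.png

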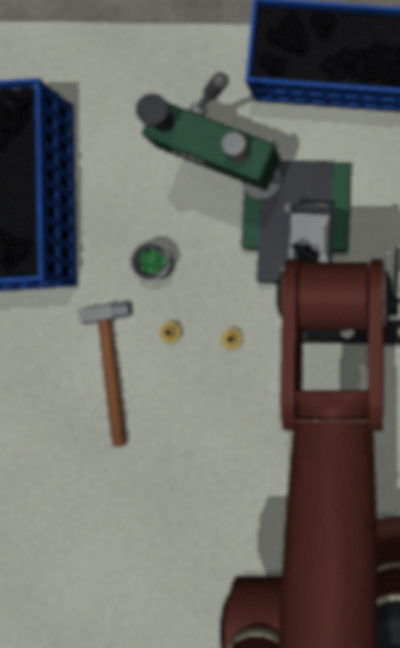

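Call:
play_rows:
  series:
    - {"tx": -137,"ty": -235,"tz": -5,"roll": 0}
    - {"tx": -137,"ty": -235,"tz": -5,"roll": 0}
    - {"tx": -137,"ty": -235,"tz": -5,"roll": 0}
    - {"tx": -137,"ty": -235,"tz": -5,"roll": 0}
    - {"tx": -137,"ty": -235,"tz": -5,"roll": 0}
    - {"tx": -137,"ty": -235,"tz": -5,"roll": 0}
    - {"tx": -137,"ty": -235,"tz": -5,"roll": 0}
    - {"tx": -137,"ty": -235,"tz": -5,"roll": 0}
    - {"tx": -137,"ty": -235,"tz": -5,"roll": 0}

```text
t: 2.9
position: [0.5916, -0.1456, 0.2493]
tcp_rot: [-0.0, -0.001, 1.0, 0.0]
wrist_force: [0.4, -0.2, 0.1]
finger_gap: 0.999
```

```bash
python3 -c "
from h import *
go(.593,-.149,.083)
snap('scene','b',(160,120,260,250),5)"
```

```text
t 2.9 pos [ 0.5916 -0.1456  0.2493] yaw 0.002 j [-0.36  0.01  1.63  0.    1.51 -1.94] gap 0.999 F [ 0.4 -0.2  0.1]
  tx,ty,tz [ -1.4  -3.4 166.3] roll 0.002 (or 3.143 -3.140) tilt [-0.  0. -1.]
```

View pics/scene_b.png

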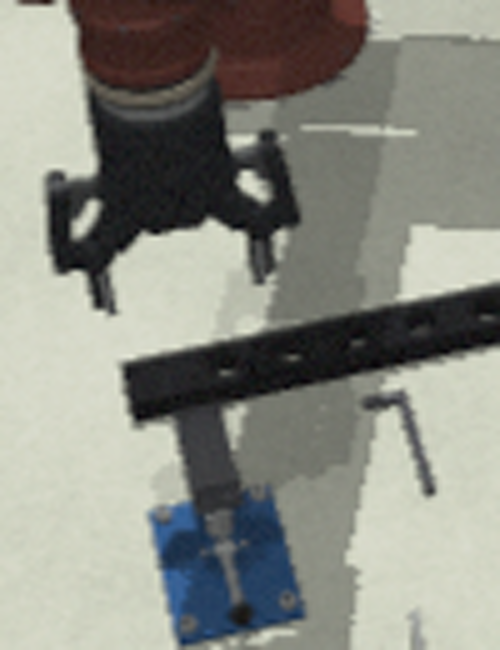

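Call:
play_rows:
  series:
    - {"tx": 0,"ty": 0,"tz": 40,"roll": 0}
    - {"tx": 0,"ty": 0,"tz": 80,"roll": 0}
    - {"tx": 0,"ty": 0,"tz": 110,"roll": 0}
    - {"tx": 0,"ty": 0,"tz": 130,"roll": 0}
    - {"tx": 0,"ty": 0,"tz": 145,"roll": 0}
    - {"tx": 0,"ty": 0,"tz": 155,"roll": 0}
    - {"tx": 0,"ty": 0,"tz": 165,"roll": 0}
    - {"tx": 0,"ty": 0,"tz": 165,"roll": 0}
    - {"tx": 0,"ty": 0,"tz": 165,"roll": 0}

```text
t: 3.85
position: [0.5925, -0.1472, 0.0852]
tcp_rot: [0.001, -0.0, 1.0, -0.0]
wrist_force: [-0.4, 0.4, 0.8]
finger_gap: 1.001
```

```bash
python3 -c "
from h import *
go(.593,-.149,.083)
snap('scene','c',(160,160,260,250),6)"
```

```text
t 3.9 pos [ 0.5925 -0.1472  0.0852] yaw 0.000 j [-0.37  0.15  1.76  0.    1.23 -1.94] gap 1.001 F [-0.4  0.4  0.8]
  tx,ty,tz [-0.5 -1.8  2.2] roll 0.000 (or 3.142 -3.141) tilt [ 0.001 -0.    -1.   ]
```

View pics/scene_c.png

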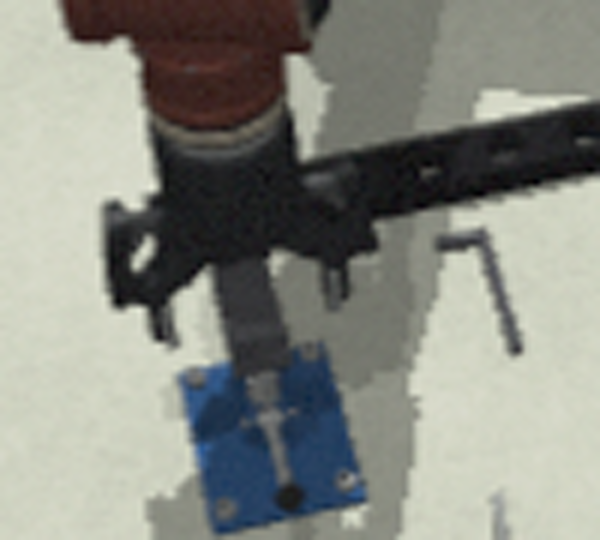

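Call:
play_rows:
  series:
    - {"tx": 0,"ty": 0,"tz": 0,"roll": 0}
    - {"tx": 0,"ty": 0,"tz": 0,"roll": 0}
    - {"tx": 0,"ty": 0,"tz": 0,"roll": 0}
    - {"tx": 0,"ty": 0,"tz": 0,"roll": 0}
    - {"tx": 0,"ty": 0,"tz": 0,"roll": 0}
    - {"tx": 0,"ty": 0,"tz": 0,"roll": 0}
    - {"tx": 0,"ty": 0,"tz": 0,"roll": 0}
    - {"tx": 0,"ty": 0,"tz": 0,"roll": 0}
  fingers: 0
  newtons: 40

```text
t: 4.7
position: [0.5922, -0.1478, 0.0847]
tcp_rot: [0.0, 0.0, 1.0, -0.001]
wrist_force: [-1.0, -5.4, 3.1]
finger_gap: 0.386
```

```bash
python3 -c "
from h import *
go(.593,-.149,.083)
snap('scene','d',(160,160,260,250),6)"
```

```text
t 4.7 pos [ 0.5922 -0.1478  0.0847] yaw -0.000 j [-0.37  0.15  1.76 -0.    1.23 -1.94] gap 0.386 F [-1.  -5.4  3.1]
  tx,ty,tz [-0.8 -1.2  1.7] roll -0.000 (or 3.141 -3.142) tilt [ 0.001 -0.001 -1.   ]
```

View pics/scene_d.png

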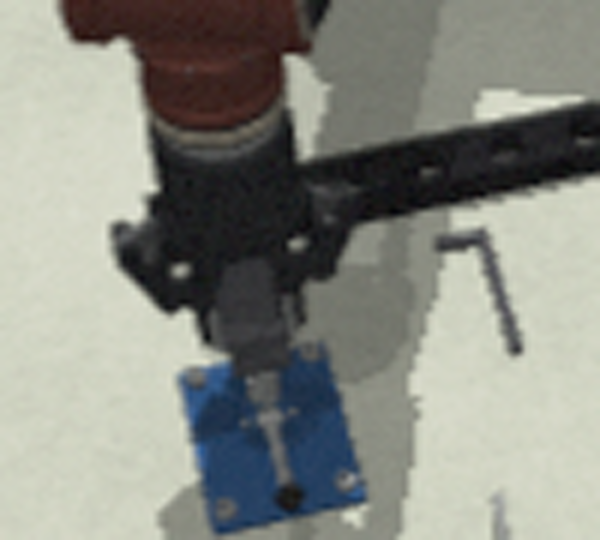

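Call:
play_rows:
  series:
    - {"tx": 0,"ty": 0,"tz": -4,"roll": 0}
    - {"tx": 0,"ty": 0,"tz": -8,"roll": 0}
    - {"tx": 0,"ty": 0,"tz": -12,"roll": 0}
    - {"tx": 0,"ty": 0,"tz": -16,"roll": 0}
    - {"tx": 0,"ty": 0,"tz": -20,"roll": 0}
    - {"tx": 0,"ty": 0,"tz": -22,"roll": 0}
    - {"tx": 0,"ty": 0,"tz": -22,"roll": 0}
    - {"tx": 0,"ty": 0,"tz": -22,"roll": 0}
    - {"tx": 0,"ty": 0,"tz": -22,"roll": 0}
    - {"tx": 0,"ty": 0,"tz": -22,"roll": 0}

```text
t: 5.75
position: [0.5921, -0.1478, 0.1055]
tcp_rot: [0.0, 0.0, 1.0, -0.001]
wrist_force: [2.6, -6.2, -2.7]
finger_gap: 0.386
```

```bash
python3 -c "
from h import *
go(.593,-.149,.083)
S=sum(viewer.capture('scene').astype(int) for _ in range(3))//3
for c in (201,203,205): print(c,[(r,S[r,c].max()) for r in range(205,226)])
cv2.imwrite('pics/e.png',cv2.resize(S[160:250,160:260].astype(np.uint8),None,fx=6,fy=6,interpolation=2))"
```

```text
t 5.8 pos [ 0.5921 -0.1478  0.1055] yaw -0.000 j [-0.37  0.13  1.75 -0.    1.26 -1.94] gap 0.386 F [ 2.6 -6.2 -2.7]
  tx,ty,tz [-0.9 -1.2 22.5] roll -0.000 (or 3.142 -3.142) tilt [ 0.001 -0.001 -1.   ]
201 [(205, np.int64(54)), (206, np.int64(53)), (207, np.int64(54)), (208, np.int64(56)), (209, np.int64(56)), (210, np.int64(62)), (211, np.int64(64)), (212, np.int64(58)), (213, np.int64(50)), (214, np.int64(50)), (215, np.int64(50)), (216, np.int64(53)), (217, np.int64(51)), (218, np.int64(66)), (219, np.int64(87)), (220, np.int64(75)), (221, np.int64(91)), (222, np.int64(87)), (223, np.int64(86)), (224, np.int64(82)), (225, np.int64(74))]
203 [(205, np.int64(56)), (206, np.int64(55)), (207, np.int64(54)), (208, np.int64(55)), (209, np.int64(60)), (210, np.int64(63)), (211, np.int64(63)), (212, np.int64(54)), (213, np.int64(49)), (214, np.int64(50)), (215, np.int64(56)), (216, np.int64(50)), (217, np.int64(53)), (218, np.int64(81)), (219, np.int64(97)), (220, np.int64(93)), (221, np.int64(84)), (222, np.int64(97)), (223, np.int64(91)), (224, np.int64(89)), (225, np.int64(84))]
205 [(205, np.int64(43)), (206, np.int64(44)), (207, np.int64(56)), (208, np.int64(56)), (209, np.int64(62)), (210, np.int64(65)), (211, np.int64(61)), (212, np.int64(52)), (213, np.int64(51)), (214, np.int64(53)), (215, np.int64(60)), (216, np.int64(51)), (217, np.int64(65)), (218, np.int64(81)), (219, np.int64(79)), (220, np.int64(84)), (221, np.int64(80)), (222, np.int64(93)), (223, np.int64(88)), (224, np.int64(79)), (225, np.int64(74))]
```

View pics/e.png

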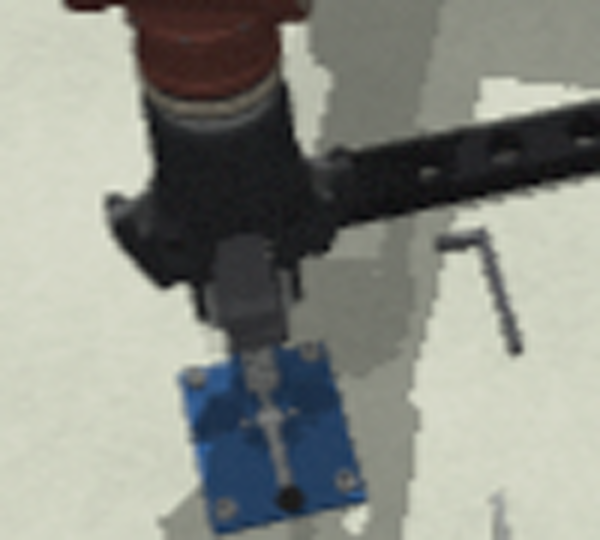

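Call:
play_rows:
  series:
    - {"tx": 0,"ty": 0,"tz": 0,"roll": 0}
    - {"tx": 0,"ty": 0,"tz": 0,"roll": 0}
    - {"tx": 0,"ty": 0,"tz": 0,"roll": 0}
    - {"tx": 0,"ty": 0,"tz": 0,"roll": 0}
    - {"tx": 0,"ty": 0,"tz": 0,"roll": 0}
    - {"tx": 0,"ty": 0,"tz": 0,"roll": 0}
    - {"tx": 0,"ty": 0,"tz": -40,"roll": 0}
    - {"tx": 0,"ty": 0,"tz": -80,"roll": 0}
    - {"tx": 0,"ty": 0,"tz": -105,"roll": 0}
    - {"tx": 0,"ty": 0,"tz": -105,"roll": 0}
    - {"tx": 0,"ty": 0,"tz": -105,"roll": 0}
  fingers: 100

```text
t: 7.0
position: [0.5922, -0.1471, 0.2118]
tcp_rot: [0.001, -0.0, 1.0, -0.0]
wrist_force: [-0.7, 0.9, -0.8]
finger_gap: 1.004
```

```bash
python3 -c "
from h import *
go(.593,-.149,.083)
S=sum(viewer.capture('scene').astype(int) for _ in range(3))//3
for c in (201,203,205): print(c,[(r,S[r,c].max()) for r in range(205,226)])
P=[proj('scene',[.630,-.149,.09+.009*n-.012])[1].round(1) for n in range(7)];print(P)
cv2.imwrite('pics/f.png',cv2.resize(S[160:250,160:260].astype(np.uint8),None,fx=6,fy=6,interpolation=2))"
```

```text
t 7.0 pos [ 0.5922 -0.1471  0.2118] yaw 0.000 j [-0.37  0.03  1.67  0.    1.44 -1.94] gap 1.004 F [-0.7  0.9 -0.8]
  tx,ty,tz [ -0.7  -1.8 128.8] roll 0.000 (or 3.142 -3.141) tilt [ 0.001 -0.    -1.   ]
201 [(205, np.int64(65)), (206, np.int64(66)), (207, np.int64(64)), (208, np.int64(65)), (209, np.int64(65)), (210, np.int64(66)), (211, np.int64(64)), (212, np.int64(92)), (213, np.int64(63)), (214, np.int64(53)), (215, np.int64(52)), (216, np.int64(51)), (217, np.int64(49)), (218, np.int64(52)), (219, np.int64(81)), (220, np.int64(89)), (221, np.int64(89)), (222, np.int64(86)), (223, np.int64(84)), (224, np.int64(76)), (225, np.int64(79))]
203 [(205, np.int64(66)), (206, np.int64(65)), (207, np.int64(66)), (208, np.int64(66)), (209, np.int64(64)), (210, np.int64(65)), (211, np.int64(66)), (212, np.int64(78)), (213, np.int64(55)), (214, np.int64(51)), (215, np.int64(54)), (216, np.int64(55)), (217, np.int64(52)), (218, np.int64(70)), (219, np.int64(89)), (220, np.int64(81)), (221, np.int64(91)), (222, np.int64(93)), (223, np.int64(93)), (224, np.int64(90)), (225, np.int64(88))]
205 [(205, np.int64(113)), (206, np.int64(107)), (207, np.int64(73)), (208, np.int64(66)), (209, np.int64(65)), (210, np.int64(64)), (211, np.int64(64)), (212, np.int64(62)), (213, np.int64(53)), (214, np.int64(52)), (215, np.int64(56)), (216, np.int64(52)), (217, np.int64(50)), (218, np.int64(69)), (219, np.int64(78)), (220, np.int64(83)), (221, np.int64(87)), (222, np.int64(91)), (223, np.int64(82)), (224, np.int64(83)), (225, np.int64(73))]
[np.float64(225.4), np.float64(223.7), np.float64(222.0), np.float64(220.3), np.float64(218.6), np.float64(216.8), np.float64(215.0)]
```

View pics/f.png

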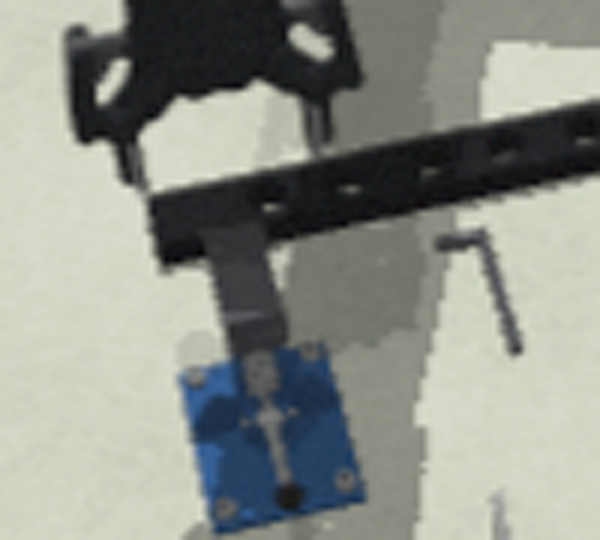

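Call:
play_rows:
  series:
    - {"tx": 0,"ty": 0,"tz": 30,"roll": 0}
    - {"tx": 0,"ty": 0,"tz": 60,"roll": 0}
    - {"tx": 0,"ty": 0,"tz": 73,"roll": 0}
    - {"tx": 0,"ty": 0,"tz": 76,"roll": 0}
    - {"tx": 0,"ty": 0,"tz": 79,"roll": 0}
    - {"tx": 0,"ty": 0,"tz": 79,"roll": 0}
    - {"tx": 0,"ty": 0,"tz": 79,"roll": 0}
  fingers: 0

```text
t: 7.85
position: [0.5929, -0.1474, 0.134]
tcp_rot: [0.001, -0.0, 1.0, -0.0]
wrist_force: [-0.7, -0.2, -0.4]
finger_gap: -0.001
```

Call:
play_rows:
  series:
    - {"tx": 0,"ty": 0,"tz": 2,"roll": 0}
    - {"tx": 0,"ty": 0,"tz": 4,"roll": 0}
    - {"tx": 0,"ty": 0,"tz": 5,"roll": 0}
    - {"tx": 0,"ty": 0,"tz": 5,"roll": 0}

```text
t: 8.25
position: [0.5918, -0.147, 0.1271]
tcp_rot: [-0.0, -0.0, 1.0, 0.0]
wrist_force: [0.6, -0.5, -0.2]
finger_gap: -0.001
```

Call:
play_rows:
  series:
    - {"tx": 0,"ty": 0,"tz": 1,"roll": 0}
    - {"tx": 0,"ty": 0,"tz": 2,"roll": 0}
    - {"tx": 0,"ty": 0,"tz": 2,"roll": 0}
    - {"tx": 0,"ty": 0,"tz": 2,"roll": 0}

```text
t: 8.65
position: [0.5921, -0.1471, 0.1259]
tcp_rot: [0.0, -0.0, 1.0, -0.0]
wrist_force: [-1.8, 0.9, 4.2]
finger_gap: -0.002
```

Call:
play_rows:
  series:
    - {"tx": 0,"ty": 0,"tz": 1,"roll": 0}
    - {"tx": 0,"ty": 0,"tz": 2,"roll": 0}
    - {"tx": 0,"ty": 0,"tz": 2,"roll": 0}
    - {"tx": 0,"ty": 0,"tz": 2,"roll": 0}

```text
t: 9.05
position: [0.5921, -0.1471, 0.1253]
tcp_rot: [-0.0, -0.0, 1.0, -0.0]
wrist_force: [-4.7, 1.4, 10.5]
finger_gap: 0.003
```

```bash
python3 -c "
from h import *
for p in((256,211),(266,211),(259,183)): print(onz('top',p,.004).round(3))
S=monitor.get_state()
go(.428,-.0085,.22,-np.pi/2)"
```

```text
[0.481 0.015 0.004]
[ 0.481 -0.021  0.004]
[0.582 0.006 0.004]
t 9.1 pos [ 0.5921 -0.1471  0.1253] yaw 0.000 j [-0.37  0.1   1.74 -0.    1.3  -1.94] gap 0.003 F [-4.7  1.4 10.5]
  tx,ty,tz [164.1 138.7 -94.7] roll 1.571 (or 4.713 -1.571) tilt [-0. -0. -1.]
```

Call:
play_rows:
  series:
    - {"tx": 0,"ty": 0,"tz": -50,"roll": 0}
    - {"tx": 0,"ty": 0,"tz": -96,"roll": 0}
    - {"tx": 164,"ty": 139,"tz": -96,"roll": 1.571}
    - {"tx": 164,"ty": 139,"tz": -96,"roll": 1.571}
    - {"tx": 164,"ty": 139,"tz": -96,"roll": 1.571}
    - {"tx": 164,"ty": 139,"tz": -96,"roll": 1.571}
    - {"tx": 164,"ty": 139,"tz": -96,"roll": 1.571}
    - {"tx": 164,"ty": 139,"tz": -96,"roll": 1.571}
    - {"tx": 164,"ty": 139,"tz": -96,"roll": 1.571}
    - {"tx": 164,"ty": 139,"tz": -96,"roll": 1.571}
    - {"tx": 164,"ty": 139,"tz": -96,"roll": 1.571}
    - {"tx": 164,"ty": 139,"tz": -96,"roll": 1.571}
  fingers: 65

```text
t: 10.25
position: [0.4279, -0.0081, 0.2189]
tcp_rot: [0.0, 0.684, 0.73, 0.0]
wrist_force: [-0.2, -0.3, 0.4]
finger_gap: 0.653
```

```bash
python3 -c "
from h import *
go(.428,-.0085,.06,-np.pi/2)"
```

```text
t 10.2 pos [ 0.4279 -0.0081  0.2189] yaw -1.506 j [-0.19 -0.44  2.06  0.    1.52 -0.26] gap 0.653 F [-0.2 -0.3  0.4]
  tx,ty,tz [ -0.4   0.  158.9] roll 0.065 (or 3.206 -3.077) tilt [ 0.  0. -1.]
```

Call:
play_rows:
  series:
    - {"tx": 0,"ty": 0,"tz": 45,"roll": 0.071}
    - {"tx": 0,"ty": 0,"tz": 90,"roll": 0.071}
    - {"tx": 0,"ty": 0,"tz": 130,"roll": 0.071}
    - {"tx": 0,"ty": 0,"tz": 160,"roll": 0.071}
    - {"tx": 0,"ty": 0,"tz": 160,"roll": 0.071}
    - {"tx": 0,"ty": 0,"tz": 160,"roll": 0.071}

```text
t: 10.85
position: [0.4279, -0.0081, 0.0595]
tcp_rot: [-0.0, 0.707, 0.707, -0.0]
wrist_force: [0.2, 0.8, 1.6]
finger_gap: 0.653
```

```bash
python3 -c "
from h import *
go(.428,-.0085,.003,-np.pi/2)
snap('scene','g',(170,120,320,250),5)"
```

```text
t 10.8 pos [ 0.4279 -0.0081  0.0595] yaw -1.571 j [-0.19 -0.27  2.21  0.    1.2  -0.19] gap 0.653 F [0.2 0.8 1.6]
  tx,ty,tz [-0.4  0.2 56.5] roll 0.000 (or 3.142 -3.142) tilt [-0.001  0.    -1.   ]
```

View pics/scene_g.png

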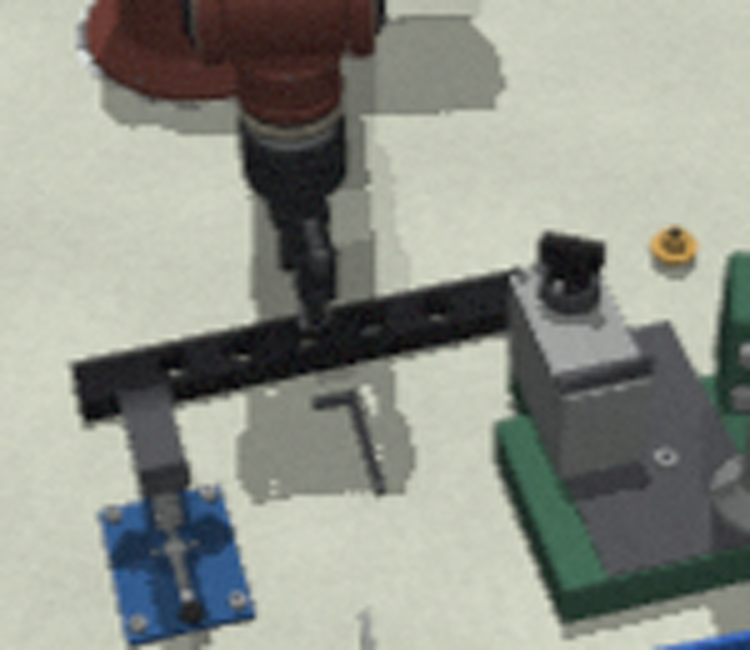

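Call:
play_rows:
  series:
    - {"tx": 0,"ty": 0,"tz": 20,"roll": 0}
    - {"tx": 0,"ty": 0,"tz": 35,"roll": 0}
    - {"tx": 0,"ty": 0,"tz": 45,"roll": 0}
    - {"tx": 0,"ty": 0,"tz": 52,"roll": 0}
    - {"tx": 0,"ty": 0,"tz": 56,"roll": 0}
    - {"tx": 0,"ty": 0,"tz": 56,"roll": 0}
    - {"tx": 0,"ty": 0,"tz": 56,"roll": 0}

```text
t: 11.6
position: [0.4285, -0.0082, 0.0039]
tcp_rot: [0.0, 0.707, 0.707, 0.0]
wrist_force: [-0.0, 0.5, -0.1]
finger_gap: 0.65
```

Call:
play_rows:
  series:
    - {"tx": 0,"ty": 0,"tz": 0,"roll": 0}
    - {"tx": 0,"ty": 0,"tz": 0,"roll": 0}
    - {"tx": 0,"ty": 0,"tz": 0,"roll": 0}
    - {"tx": 0,"ty": 0,"tz": 0,"roll": 0}
    - {"tx": 0,"ty": 0,"tz": 0,"roll": 0}
    - {"tx": 0,"ty": 0,"tz": 0,"roll": 0}
  fingers: 0
  newtons: 80

```text
t: 12.2
position: [0.4289, -0.0083, 0.0044]
tcp_rot: [0.001, 0.707, 0.707, 0.0]
wrist_force: [-1.0, -0.3, 5.9]
finger_gap: 0.494
```

Call:
play_rows:
  series:
    - {"tx": 0,"ty": 0,"tz": -10,"roll": 0}
    - {"tx": 0,"ty": 0,"tz": -30,"roll": 0}
    - {"tx": 0,"ty": 0,"tz": -60,"roll": 0}
    - {"tx": 0,"ty": 0,"tz": -95,"roll": 0}
    - {"tx": 0,"ty": 0,"tz": -130,"roll": 0}
    - {"tx": 0,"ty": 0,"tz": -165,"roll": 0}
    - {"tx": 0,"ty": 0,"tz": -200,"roll": 0}
    - {"tx": 0,"ty": 0,"tz": -230,"roll": 0}
    - {"tx": 0,"ty": 0,"tz": -250,"roll": 0}
    - {"tx": 0,"ty": 0,"tz": -250,"roll": 0}

```text
t: 13.2
position: [0.4291, -0.0083, 0.2566]
tcp_rot: [0.002, 0.707, 0.707, 0.002]
wrist_force: [0.4, 0.1, -2.7]
finger_gap: 0.491
```

```bash
python3 -c "
from h import *
go(.5925,.001,.25,-np.pi/2)
snap('top','h',(160,100,360,250),4);snap('scene','h',(140,70,360,250),3)"
```

```text
t 13.2 pos [ 0.4291 -0.0083  0.2566] yaw -1.571 j [-0.19 -0.46  2.01  0.    1.59 -0.19] gap 0.491 F [ 0.4  0.1 -2.7]
  tx,ty,tz [  9.3 163.4   7.6] roll 0.000 (or 3.142 -3.142) tilt [ 0.006 -0.001 -1.   ]
```

View pics/scene_h.png

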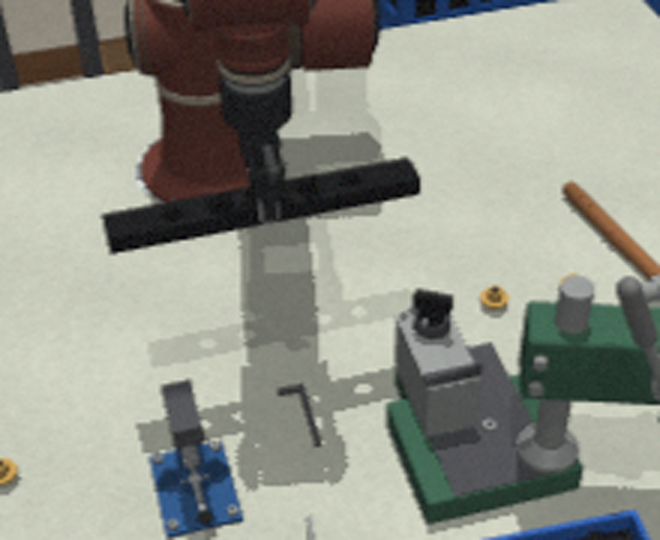

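Call:
play_rows:
  series:
    - {"tx": 9,"ty": 35,"tz": 0,"roll": 0}
    - {"tx": 9,"ty": 75,"tz": 0,"roll": 0}
    - {"tx": 9,"ty": 115,"tz": 0,"roll": 0}
    - {"tx": 9,"ty": 145,"tz": 0,"roll": 0}
    - {"tx": 9,"ty": 163,"tz": 0,"roll": 0}
    - {"tx": 9,"ty": 163,"tz": 0,"roll": 0}
    - {"tx": 9,"ty": 163,"tz": 20,"roll": 0}
    - {"tx": 9,"ty": 163,"tz": 50,"roll": 0}
    - {"tx": 9,"ty": 163,"tz": 75,"roll": 0}
    - {"tx": 9,"ty": 163,"tz": 90,"roll": 0}
    - {"tx": 9,"ty": 163,"tz": 90,"roll": 0}
    - {"tx": 9,"ty": 163,"tz": 90,"roll": 0}

```text
t: 14.5
position: [0.5905, 0.0009, 0.1634]
tcp_rot: [-0.0, 0.707, 0.707, -0.0]
wrist_force: [0.0, -0.0, -2.7]
finger_gap: 0.49
```

```bash
python3 -c "
from h import *
go(.5925,.001,.13,-np.pi/2)
snap('top','i',(190,130,320,210),6);snap('scene','i',(170,130,330,250),5)"
```

```text
t 14.5 pos [0.5905 0.0009 0.1634] yaw -1.571 j [-0.12  0.02  1.76 -0.    1.36 -0.12] gap 0.490 F [ 0.  -0.  -2.7]
  tx,ty,tz [ 0.1  2.  33.4] roll 0.000 (or 3.142 -3.141) tilt [-0.001 -0.    -1.   ]
```

View pics/scene_i.png

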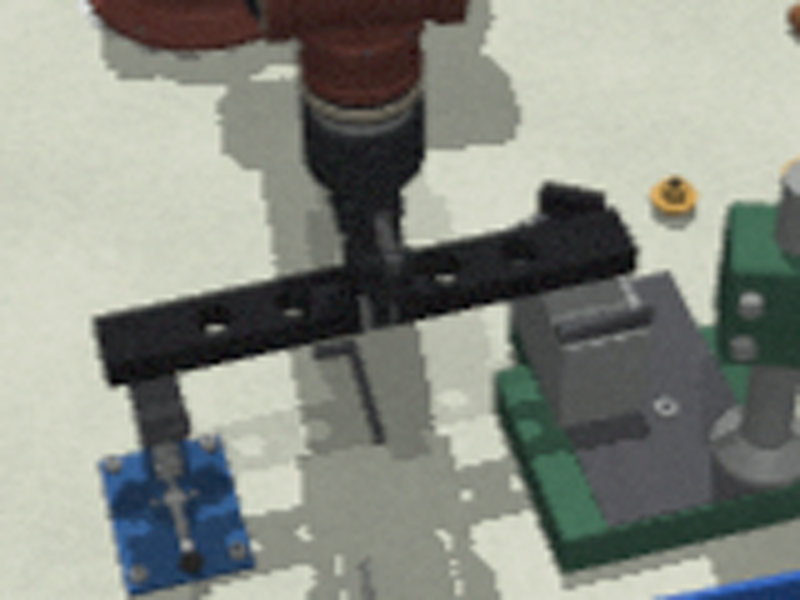

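View pics/top_i.png

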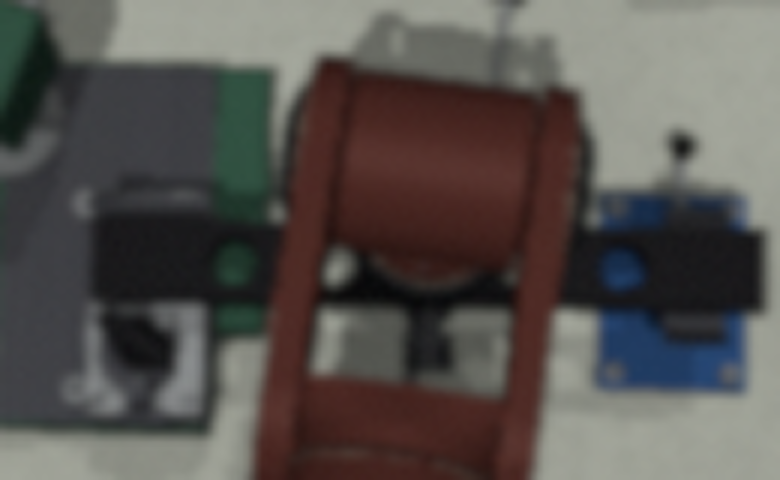

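```bash
python3 -c "
from h import *
b=np.load('pics/top_i.npy')
a=onz('top',(228.8,173.3),.172);c=onz('top',(293.3,174.5),.172);print(a,c,(a+c)/2,np.linalg.norm(a-c))
d=np.load('pics/top_i.npy').max(2)
for col in (208,212,216,220,304,308,312,314): print(col,[(r,int(d[r,col])) for r in range(156,192)])
"
```

```text
[0.59090105 0.10392981 0.172     ] [ 0.59016687 -0.10313006  0.172     ] [5.90533961e-01 3.99873928e-04 1.72000000e-01] 0.20706117715995992
208 [(156, 67), (157, 67), (158, 67), (159, 66), (160, 64), (161, 59), (162, 53), (163, 53), (164, 50), (165, 40), (166, 29), (167, 25), (168, 26), (169, 27), (170, 26), (171, 27), (172, 25), (173, 27), (174, 27), (175, 27), (176, 26), (177, 26), (178, 26), (179, 30), (180, 36), (181, 43), (182, 34), (183, 26), (184, 28), (185, 32), (186, 37), (187, 43), (188, 50), (189, 57), (190, 63), (191, 70)]
212 [(156, 68), (157, 67), (158, 62), (159, 53), (160, 46), (161, 49), (162, 59), (163, 61), (164, 53), (165, 40), (166, 30), (167, 27), (168, 28), (169, 27), (170, 26), (171, 28), (172, 27), (173, 28), (174, 27), (175, 28), (176, 25), (177, 27), (178, 27), (179, 28), (180, 40), (181, 54), (182, 45), (183, 27), (184, 21), (185, 26), (186, 25), (187, 23), (188, 21), (189, 18), (190, 24), (191, 40)]
216 [(156, 69), (157, 68), (158, 67), (159, 61), (160, 52), (161, 55), (162, 65), (163, 64), (164, 55), (165, 41), (166, 30), (167, 28), (168, 27), (169, 27),
[... 1608 characters left out ...]
, 78), (168, 51), (169, 29), (170, 26), (171, 26), (172, 27), (173, 26), (174, 27), (175, 26), (176, 28), (177, 26), (178, 26), (179, 25), (180, 28), (181, 41), (182, 72), (183, 99), (184, 107), (185, 106), (186, 105), (187, 107), (188, 111), (189, 113), (190, 113), (191, 111)]
314 [(156, 161), (157, 160), (158, 161), (159, 161), (160, 161), (161, 155), (162, 141), (163, 132), (164, 130), (165, 130), (166, 128), (167, 112), (168, 72), (169, 32), (170, 25), (171, 25), (172, 25), (173, 27), (174, 26), (175, 26), (176, 26), (177, 26), (178, 26), (179, 26), (180, 27), (181, 48), (182, 86), (183, 117), (184, 128), (185, 128), (186, 128), (187, 129), (188, 129), (189, 129), (190, 129), (191, 129)]
```

Call:
play_rows:
  series:
    - {"tx": 0,"ty": 3,"tz": 8,"roll": 0}
    - {"tx": 0,"ty": 3,"tz": 14,"roll": 0}
    - {"tx": 0,"ty": 3,"tz": 20,"roll": 0}
    - {"tx": 0,"ty": 3,"tz": 26,"roll": 0}
    - {"tx": 0,"ty": 3,"tz": 30,"roll": 0}
    - {"tx": 0,"ty": 3,"tz": 32,"roll": 0}
    - {"tx": 0,"ty": 3,"tz": 32,"roll": 0}
    - {"tx": 0,"ty": 3,"tz": 32,"roll": 0}

```text
t: 15.4
position: [0.5941, 0.0009, 0.1316]
tcp_rot: [0.0, 0.707, 0.707, 0.0]
wrist_force: [-0.0, -0.5, -2.4]
finger_gap: 0.493
```

```bash
python3 -c "
from h import *
go(.5935,.001,.13,-np.pi/2)
snap('top','j',(190,130,320,210),6);snap('scene','j',(170,130,330,250),5)"
```

```text
t 15.4 pos [0.5941 0.0009 0.1316] yaw -1.571 j [-0.12  0.06  1.78  0.    1.3  -0.12] gap 0.493 F [-0.  -0.5 -2.4]
  tx,ty,tz [ 0.1 -0.6  1.6] roll -0.000 (or 3.142 -3.142) tilt [ 0. -0. -1.]
```

View pics/scene_j.png

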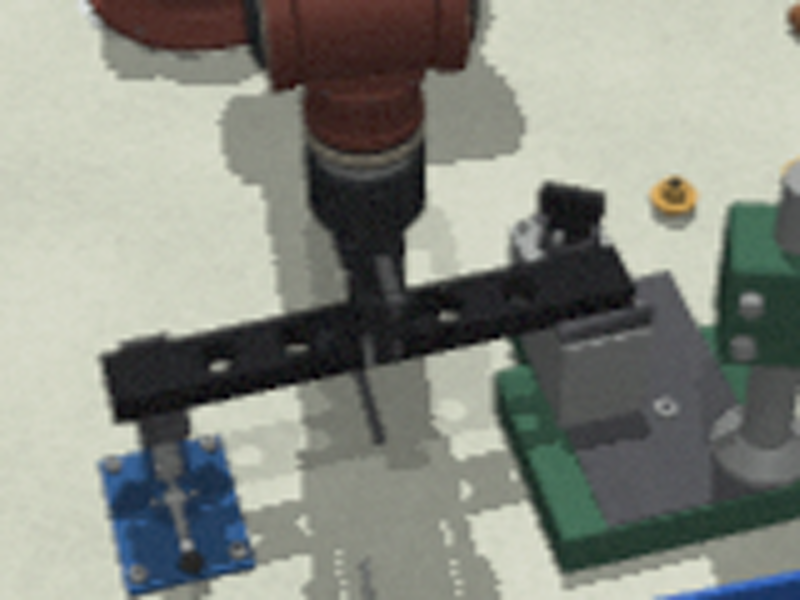

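View pics/top_j.png

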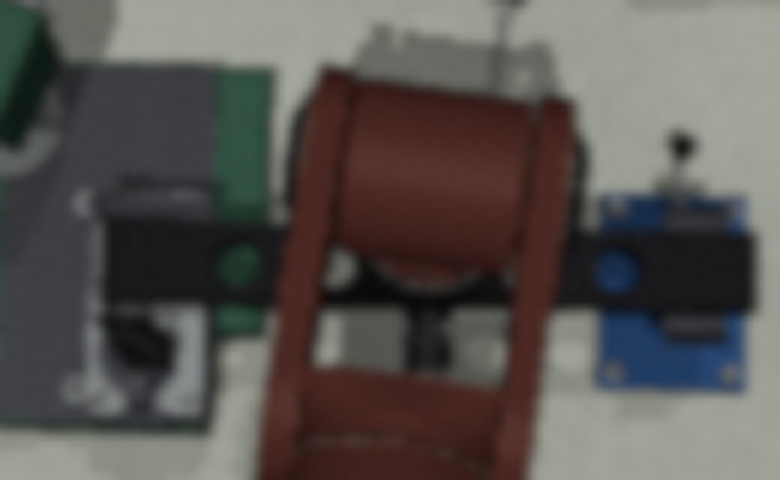

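Call:
play_rows:
  series:
    - {"tx": 0,"ty": 0,"tz": 1,"roll": 0}
    - {"tx": 0,"ty": 0,"tz": 2,"roll": 0}
    - {"tx": 0,"ty": 0,"tz": 2,"roll": 0}
    - {"tx": 0,"ty": 0,"tz": 2,"roll": 0}

```text
t: 15.9
position: [0.5942, 0.0009, 0.1303]
tcp_rot: [0.0, 0.707, 0.707, 0.0]
wrist_force: [-3.7, -0.3, 3.2]
finger_gap: 0.494
```

Call:
play_rows:
  series:
    - {"tx": 0,"ty": 0,"tz": 0,"roll": 0}
    - {"tx": 0,"ty": 0,"tz": 0,"roll": 0}
    - {"tx": 0,"ty": 0,"tz": 0,"roll": 0}
    - {"tx": 0,"ty": 0,"tz": -5,"roll": 0}
    - {"tx": 0,"ty": 0,"tz": -30,"roll": 0}
    - {"tx": 0,"ty": 0,"tz": -70,"roll": 0}
    - {"tx": 0,"ty": 0,"tz": -110,"roll": 0}
    - {"tx": 0,"ty": 0,"tz": -120,"roll": 0}
    - {"tx": 0,"ty": 0,"tz": -120,"roll": 0}
  fingers: 75

```text
t: 16.8
position: [0.5954, 0.0007, 0.2526]
tcp_rot: [0.002, 0.707, 0.707, 0.002]
wrist_force: [0.3, 0.4, -0.1]
finger_gap: 0.753
```

```bash
python3 -c "
from h import *
go(.5935,.001,.13,-np.pi/2)
snap('top','k',(190,130,320,210),6);snap('scene','k',(170,130,330,250),5)"
```

```text
t 16.8 pos [0.5954 0.0007 0.2526] yaw -1.571 j [-0.12 -0.03  1.66  0.    1.51 -0.12] gap 0.753 F [ 0.3  0.4 -0.1]
  tx,ty,tz [  0.4  -2.6 122.6] roll 0.000 (or 3.142 -3.142) tilt [ 0.006 -0.001 -1.   ]
```

View pics/scene_k.png

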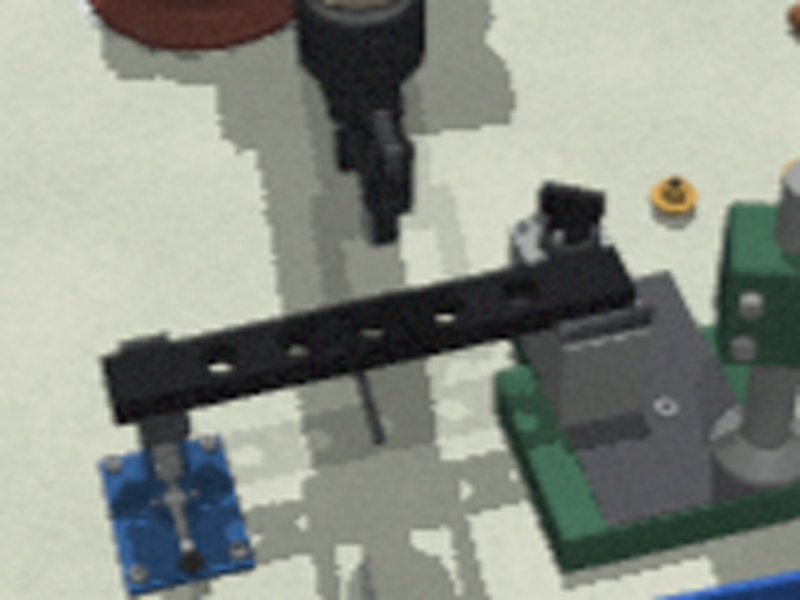

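View pics/top_k.png

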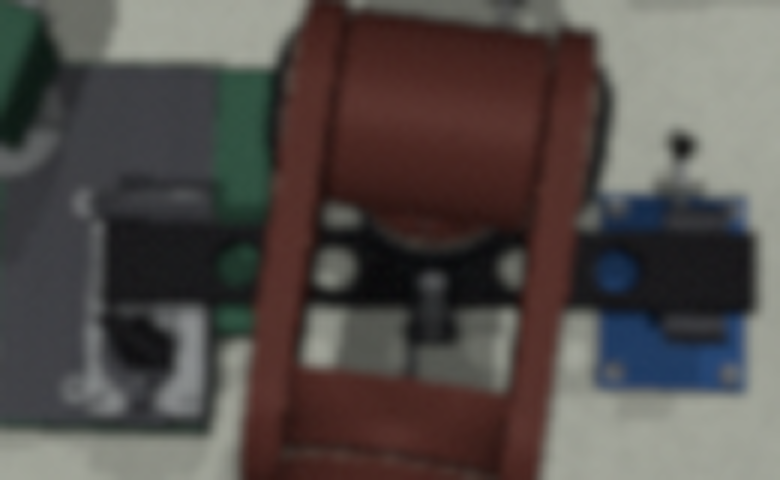

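```bash
python3 -c "
from h import *
for zt in(.175,.185,.195):
  for ang in(32,45):
    a=np.radians(ang); u=np.array([np.sin(a),np.cos(a),0]);v=np.array([np.cos(a),-np.sin(a),0]);c=np.array([.547,.1545,zt])
    P=[c+i*.023*u+j*.0065*v for i,j in((1,1),(1,-1),(-1,-1),(-1,1))]
    print(zt,ang,'S',[proj('scene',p).round(1).tolist() for p in P],'T',[proj('top',p).round(1).tolist() for p in P])
T=np.load('T.npy')
c=np.clip(T[176:200,198:228]*2.5,0,255).astype(np.uint8);cv2.imwrite('pics/kt.png',cv2.resize(c,None,fx=20,fy=20,interpolation=2))
S=np.load('S.npy');c=np.clip(S[160:190,270:300]*2.5,0,255).astype(np.uint8);cv2.imwrite('pics/ks.png',cv2.resize(c,None,fx=20,fy=20,interpolation=2))
"
```

```text
0.175 32 S [[289.6, 172.1], [290.4, 169.5], [277.3, 167.1], [276.4, 169.6]] T [[207.8, 180.9], [205.5, 184.3], [217.5, 192.1], [219.7, 188.7]]
0.175 45 S [[288.7, 173.0], [290.3, 170.6], [278.2, 166.3], [276.5, 168.6]] T [[209.2, 180.0], [206.2, 182.8], [216.1, 193.1], [219.0, 190.2]]
0.185 32 S [[289.8, 169.9], [290.5, 167.4], [277.4, 165.0], [276.5, 167.5]] T [[207.4, 180.5], [205.1, 183.9], [217.2, 191.8], [219.5, 188.3]]
0.185 45 S [[288.8, 170.8], [290.5, 168.5], [278.3, 164.2], [276.6, 166.4]] T [[208.8, 179.6], [205.8, 182.4], [215.8, 192.7], [218.8, 189.9]]
0.195 32 S [[289.9, 167.8], [290.7, 165.3], [277.5, 162.9], [276.6, 165.4]] T [[207.0, 180.1], [204.7, 183.6], [216.9, 191.4], [219.2, 188.0]]
0.195 45 S [[289.0, 168.7], [290.7, 166.3], [278.4, 162.0], [276.7, 164.3]] T [[208.4, 179.1], [205.4, 182.0], [215.5, 192.4], [218.5, 189.6]]
```

View pics/kt.png

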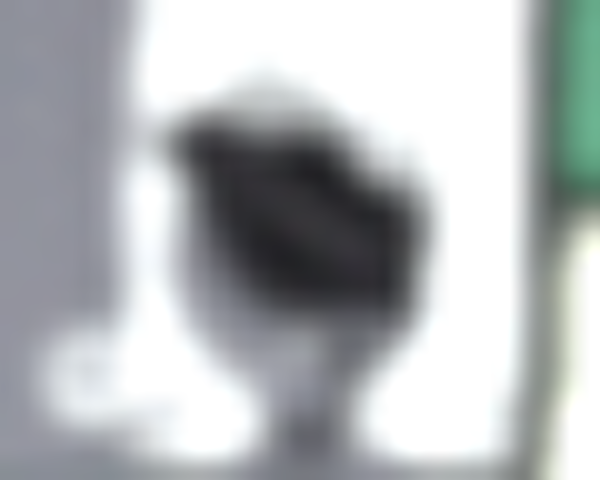

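View pics/ks.png

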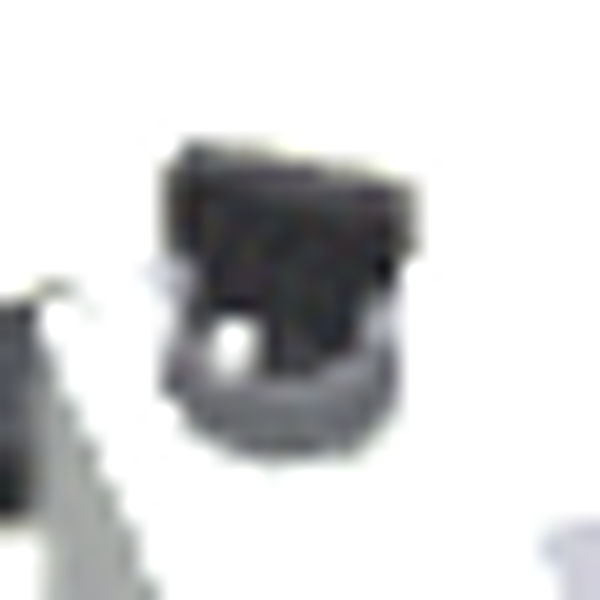

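```bash
python3 -c "
from h import *
print(onz('top',(198,150),.25),onz('top',(172,122),.25))
go(.547,.1545,.25,.99)"
```

```text
[0.64931749 0.193735   0.25      ] [0.7353396  0.27619202 0.25      ]
t 16.9 pos [0.5934 0.001  0.2479] yaw -1.571 j [-0.12 -0.03  1.67 -0.    1.5  -0.12] gap 0.752 F [-0.2 -0.3 -0.9]
  tx,ty,tz [153.5 -46.4  -1.9] roll -2.561 (or 0.581 -5.702) tilt [-0.002  0.    -1.   ]
```

Call:
play_rows:
  series:
    - {"tx": 154,"ty": -46,"tz": -2,"roll": -1.7}
    - {"tx": 154,"ty": -46,"tz": -2,"roll": -1.7}
    - {"tx": 154,"ty": -46,"tz": -2,"roll": -1.7}
    - {"tx": 154,"ty": -46,"tz": -2,"roll": -1.7}
    - {"tx": 154,"ty": -46,"tz": -2,"roll": -1.7}
    - {"tx": 154,"ty": -46,"tz": -2,"roll": -1.7}
    - {"tx": 154,"ty": -46,"tz": -2,"roll": -1.7}
    - {"tx": 154,"ty": -46,"tz": -2,"roll": -1.7}
    - {"tx": 154,"ty": -46,"tz": -2,"roll": -1.7}
    - {"tx": 154,"ty": -46,"tz": -2,"roll": -1.7}
    - {"tx": 154,"ty": -46,"tz": -2,"roll": -1.7}
    - {"tx": 154,"ty": -46,"tz": -2,"roll": -1.7}
  fingers: 45

```text
t: 18.1
position: [0.5466, 0.1547, 0.2479]
tcp_rot: [-0.003, -0.066, 0.998, -0.0]
wrist_force: [0.4, -0.2, -0.4]
finger_gap: 0.448
```

Call:
play_rows:
  series:
    - {"tx": 0,"ty": 0,"tz": 0,"roll": -0.861}
    - {"tx": 0,"ty": 0,"tz": 0,"roll": -0.861}
    - {"tx": 0,"ty": 0,"tz": 0,"roll": -0.861}
    - {"tx": 0,"ty": 0,"tz": 0,"roll": -0.861}
    - {"tx": 0,"ty": 0,"tz": 0,"roll": -0.861}
    - {"tx": 0,"ty": 0,"tz": 0,"roll": -0.861}
    - {"tx": 0,"ty": 0,"tz": 0,"roll": -0.861}
    - {"tx": 0,"ty": 0,"tz": 0,"roll": -0.861}

```text
t: 18.9
position: [0.5471, 0.1547, 0.2492]
tcp_rot: [-0.002, -0.474, 0.88, 0.001]
wrist_force: [0.4, 0.0, 0.2]
finger_gap: 0.447
```

```bash
python3 -c "
from h import *
go(.547,.1545,.157,.99)
snap('scene','l',(240,100,350,220),5);snap('top','l',(175,120,245,210),8)"
```

```text
t 18.9 pos [0.5471 0.1547 0.2492] yaw 0.988 j [ 0.14 -0.09  1.72 -0.    1.51 -2.41] gap 0.447 F [0.4 0.  0.2]
  tx,ty,tz [ 0.  -0.3 92.2] roll -0.002 (or 3.139 -3.144) tilt [-0.003 -0.001 -1.   ]
```

View pics/scene_l.png

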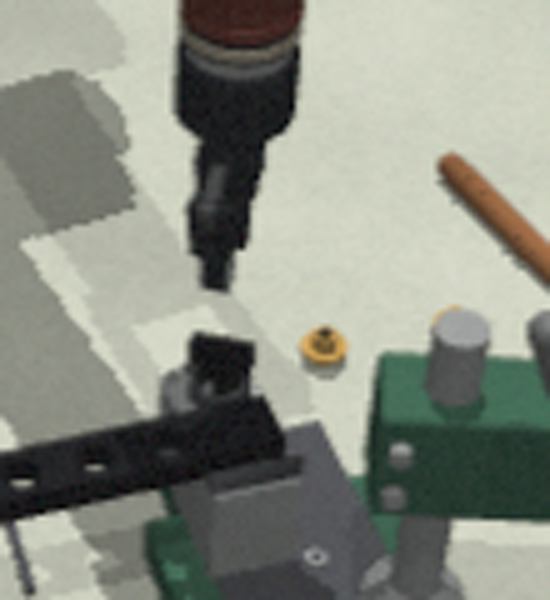

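Call:
play_rows:
  series:
    - {"tx": 0,"ty": 0,"tz": 30,"roll": 0}
    - {"tx": 0,"ty": 0,"tz": 50,"roll": 0}
    - {"tx": 0,"ty": 0,"tz": 62,"roll": 0}
    - {"tx": 0,"ty": 0,"tz": 70,"roll": 0}
    - {"tx": 0,"ty": 0,"tz": 78,"roll": 0}
    - {"tx": 0,"ty": 0,"tz": 78,"roll": 0}

```text
t: 19.6
position: [0.5476, 0.1549, 0.1726]
tcp_rot: [-0.001, -0.475, 0.88, 0.0]
wrist_force: [-0.7, -0.1, 0.1]
finger_gap: 0.449
```

Call:
play_rows:
  series:
    - {"tx": 0,"ty": 0,"tz": 4,"roll": 0}
    - {"tx": 0,"ty": 0,"tz": 8,"roll": 0}
    - {"tx": 0,"ty": 0,"tz": 12,"roll": 0}
    - {"tx": 0,"ty": 0,"tz": 12,"roll": 0}
    - {"tx": 0,"ty": 0,"tz": 12,"roll": 0}

```text
t: 20.1
position: [0.5479, 0.1549, 0.1613]
tcp_rot: [-0.0, -0.475, 0.88, 0.0]
wrist_force: [-0.2, 0.5, -0.4]
finger_gap: 0.448
```

```bash
python3 -c "
from h import *
go(.547,.1545,.157,.99)
snap('scene','m',(240,100,350,220),5);snap('top','m',(175,120,245,210),7)"
```

```text
t 20.1 pos [0.5479 0.1549 0.1613] yaw 0.990 j [ 0.14 -0.03  1.81  0.    1.36 -2.42] gap 0.448 F [-0.2  0.5 -0.4]
  tx,ty,tz [0.8 0.5 4.3] roll 0.000 (or 3.142 -3.141) tilt [-0. -0. -1.]
```

View pics/scene_m.png

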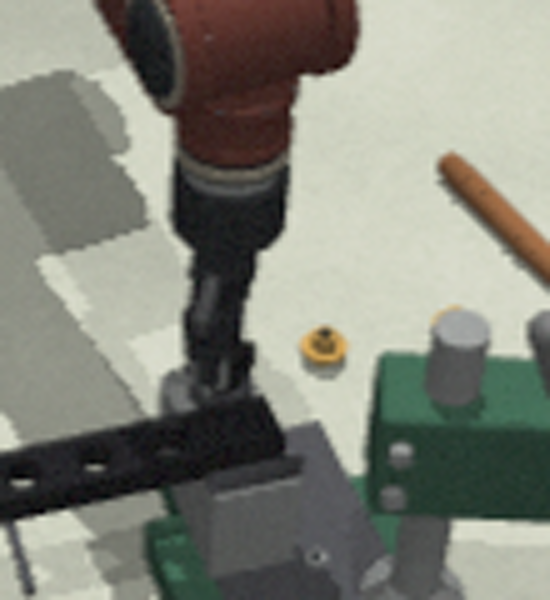

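View pics/top_m.png

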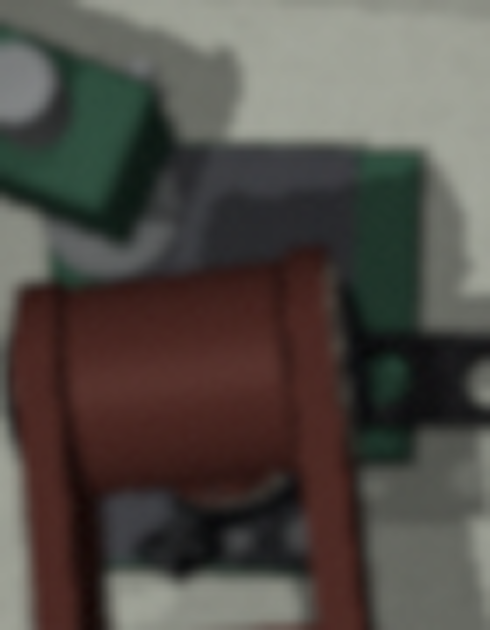

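Fingers straddle the bar at z 0.161; close on it.

Call:
play_rows:
  series:
    - {"tx": 0,"ty": 0,"tz": 2,"roll": 0}
    - {"tx": 0,"ty": 0,"tz": 2,"roll": 0}
    - {"tx": 0,"ty": 0,"tz": 2,"roll": 0}
    - {"tx": 0,"ty": 0,"tz": 2,"roll": 0}
    - {"tx": 0,"ty": 0,"tz": 2,"roll": 0}
    - {"tx": 0,"ty": 0,"tz": 2,"roll": 0}
  fingers: 0
  newtons: 40

```text
t: 20.8
position: [0.5477, 0.1551, 0.1593]
tcp_rot: [-0.0, -0.475, 0.88, 0.0]
wrist_force: [-2.6, 1.2, 1.7]
finger_gap: 0.143
```

```bash
python3 -c "
from h import *
go(.547,.1545,.157,.99); print(monitor.get_state()['ft_torque'])"
```

```text
t 20.8 pos [0.5477 0.1551 0.1593] yaw 0.990 j [ 0.15 -0.02  1.81  0.    1.35 -2.42] gap 0.143 F [-2.6  1.2  1.7]
  tx,ty,tz [0.9 0.3 2.3] roll 0.000 (or 3.142 -3.141) tilt [-0.001  0.    -1.   ]
[0.25123399 0.35732532 0.00359402]
```

Call:
play_rows:
  series:
    - {"tx": 0,"ty": 0,"tz": 0,"roll": 0.12}
    - {"tx": 0,"ty": 0,"tz": 0,"roll": 0.24}
    - {"tx": 0,"ty": 0,"tz": 0,"roll": 0.36}
    - {"tx": 0,"ty": 0,"tz": 0,"roll": 0.48}
    - {"tx": 0,"ty": 0,"tz": 0,"roll": 0.6}
    - {"tx": 0,"ty": 0,"tz": 0,"roll": 0.72}
    - {"tx": 0,"ty": 0,"tz": 0,"roll": 0.84}
    - {"tx": 0,"ty": 0,"tz": 0,"roll": 0.96}
    - {"tx": 0,"ty": 0,"tz": 0,"roll": 1.08}
    - {"tx": 0,"ty": 0,"tz": 0,"roll": 1.2}
    - {"tx": 0,"ty": 0,"tz": 0,"roll": 1.3}
    - {"tx": 0,"ty": 0,"tz": 0,"roll": 1.3}

```text
t: 22.0
position: [0.5471, 0.1568, 0.1593]
tcp_rot: [-0.001, 0.155, 0.988, 0.002]
wrist_force: [-3.5, 6.9, 1.6]
finger_gap: 0.145
```

```bash
python3 -c "
from h import *
go(.547,.1545,.157,.99-1.3); print(monitor.get_state()['ft_torque'])"
```

```text
t 22.0 pos [0.5471 0.1568 0.1593] yaw -0.311 j [ 0.15 -0.02  1.81  0.    1.35 -1.11] gap 0.145 F [-3.5  6.9  1.6]
  tx,ty,tz [-0.7 -2.2  2.3] roll -0.001 (or 3.141 -3.142) tilt [-0.002  0.004 -1.   ]
[ 1.11639228  0.637219   -0.02468384]
```

Call:
play_rows:
  series:
    - {"tx": 0,"ty": 1,"tz": 0,"roll": 0.12}
    - {"tx": 0,"ty": 1,"tz": 0,"roll": 0.24}
    - {"tx": 0,"ty": 1,"tz": 0,"roll": 0.36}
    - {"tx": 0,"ty": 1,"tz": 0,"roll": 0.48}
    - {"tx": 0,"ty": 1,"tz": 0,"roll": 0.6}
    - {"tx": 0,"ty": 1,"tz": 0,"roll": 0.72}
    - {"tx": 0,"ty": 1,"tz": 0,"roll": 0.84}
    - {"tx": 0,"ty": 1,"tz": 0,"roll": 0.96}
    - {"tx": 0,"ty": 1,"tz": 0,"roll": 1.08}
    - {"tx": 0,"ty": 1,"tz": 0,"roll": 1.08}

```text
t: 23.0
position: [0.5483, 0.158, 0.1593]
tcp_rot: [-0.001, 0.641, 0.767, 0.002]
wrist_force: [0.6, 8.6, -1.5]
finger_gap: 0.141
```

```bash
python3 -c "
from h import *
go(.547,.1545,.157,.99-2.38); print(monitor.get_state()['ft_torque'])"
```

```text
t 23.0 pos [0.5483 0.158  0.1593] yaw -1.392 j [ 0.15 -0.02  1.81  0.    1.35 -0.03] gap 0.141 F [ 0.6  8.6 -1.5]
  tx,ty,tz [-3.3 -1.9  2.3] roll -0.002 (or 3.140 -3.143) tilt [ 0.001  0.005 -1.   ]
[ 1.24378819  0.06215111 -0.14229288]
```

Call:
play_rows:
  series:
    - {"tx": 0,"ty": 0,"tz": 0,"roll": 0.1}
    - {"tx": 0,"ty": 0,"tz": 0,"roll": 0.2}
    - {"tx": 0,"ty": 0,"tz": 0,"roll": 0.28}
    - {"tx": 0,"ty": 0,"tz": 0,"roll": 0.28}
    - {"tx": 0,"ty": 0,"tz": 0,"roll": 0.28}
    - {"tx": 0,"ty": 0,"tz": 0,"roll": 0.28}

```text
t: 23.6
position: [0.5486, 0.158, 0.1593]
tcp_rot: [-0.001, 0.741, 0.671, 0.002]
wrist_force: [-0.5, 8.2, -2.3]
finger_gap: 0.146
```

```bash
python3 -c "
from h import *
go(.547,.1545,.157,.99-2.38); print(monitor.get_state()['ft_torque'])"
```

```text
t 23.6 pos [0.5486 0.158  0.1593] yaw -1.670 j [ 0.15 -0.02  1.81  0.    1.35  0.25] gap 0.146 F [-0.5  8.2 -2.3]
  tx,ty,tz [-3.6 -1.3  2.3] roll -0.280 (or 2.862 -3.421) tilt [ 0.002  0.005 -1.   ]
[ 1.23672081 -0.11896896 -0.03634281]
```

Call:
play_rows:
  series:
    - {"tx": 0,"ty": 0,"tz": 0,"roll": 0}
    - {"tx": 0,"ty": 0,"tz": 0,"roll": 0}
    - {"tx": 0,"ty": 0,"tz": 0,"roll": 0}
    - {"tx": 0,"ty": 0,"tz": 0,"roll": 0}
    - {"tx": 0,"ty": 0,"tz": -20,"roll": 0}
    - {"tx": 0,"ty": 0,"tz": -60,"roll": 0}
    - {"tx": 0,"ty": 0,"tz": -110,"roll": 0}
    - {"tx": 0,"ty": 0,"tz": -110,"roll": 0}
  fingers: 45

```text
t: 24.4
position: [0.552, 0.1562, 0.2789]
tcp_rot: [0.004, 0.741, 0.671, 0.006]
wrist_force: [-0.4, 0.0, 1.1]
finger_gap: 0.448
```

```bash
python3 -c "
from h import *
go(.421,.409,.15,0)
snap('scene','n',(170,130,330,250),5)"
```

```text
t 24.4 pos [0.552  0.1562 0.2789] yaw -1.670 j [ 0.15 -0.1   1.69 -0.    1.54  0.25] gap 0.448 F [-0.4  0.   1.1]
  tx,ty,tz [ 238.1 -157.3  127.4] roll -1.670 (or 1.472 -4.812) tilt [ 0.015  0.002 -1.   ]
```

View pics/scene_n.png

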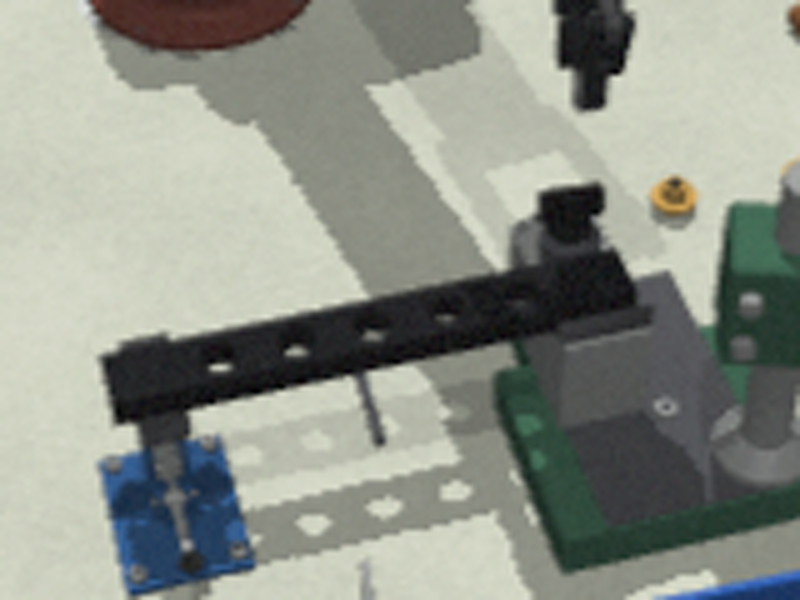

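```bash
cat >> h.py <<'E'
def brass(n,im,box):
    h=cv2.cvtColor(im,cv2.COLOR_BGR2HSV); m=cv2.inRange(h,(12,110,70),(32,255,255))
    k,l,s,c=cv2.connectedComponentsWithStats(m)
    return [(c[i].round(1).tolist(),int(s[i][4]),onz(n,c[i],.016).round(4).tolist()) for i in range(1,k) if 15<s[i][4]<100 and box[0]<c[i][0]<box[2] and box[1]<c[i][1]<box[3]]
def look(tag):
    t=viewer.capture('top');s=viewer.capture('scene');np.save(f'pics/t_{tag}.npy',t);np.save(f'pics/s_{tag}.npy',s)
    for b in brass('top',t,(125,150,400,260)): print('T',b)
    for b in brass('scene',s,(100,130,330,250)): print('S',b)
E
python3 -c "
from h import *
look('1')
go(.412,.300,.15,-np.pi/2)"
```

```text
T ([361.9, 201.2], 63, [0.521, -0.3621, 0.016])
T ([144.9, 225.7], 64, [0.4212, 0.4096, 0.016])
T ([173.4, 229.7], 22, [0.4087, 0.3074, 0.016])
S ([304.5, 169.1], 43, [0.413, 0.299, 0.016])
S ([139.9, 227.2], 62, [0.5227, -0.3634, 0.016])
t 24.6 pos [0.5484 0.1557 0.2696] yaw -1.670 j [ 0.15 -0.1   1.7  -0.    1.54  0.25] gap 0.452 F [-0.4  1.  -1.1]
  tx,ty,tz [ 130.1 -150.1  119.5] roll -0.099 (or 3.042 -3.241) tilt [ 0.001 -0.    -1.   ]
```

Call:
play_rows:
  series:
    - {"tx": 130,"ty": -150,"tz": 0,"roll": -0.099}
    - {"tx": 130,"ty": -150,"tz": 0,"roll": -0.099}
    - {"tx": 130,"ty": -150,"tz": 30,"roll": -0.099}
    - {"tx": 130,"ty": -150,"tz": 80,"roll": -0.099}
    - {"tx": 130,"ty": -150,"tz": 119,"roll": -0.099}
    - {"tx": 130,"ty": -150,"tz": 119,"roll": -0.099}
    - {"tx": 130,"ty": -150,"tz": 160,"roll": -0.099}
    - {"tx": 130,"ty": -150,"tz": 190,"roll": -0.099}
    - {"tx": 130,"ty": -150,"tz": 205,"roll": -0.099}
    - {"tx": 130,"ty": -150,"tz": 205,"roll": -0.099}
    - {"tx": 130,"ty": -150,"tz": 205,"roll": -0.099}
  fingers: 50

```text
t: 25.65
position: [0.4121, 0.3001, 0.0647]
tcp_rot: [0.0, 0.707, 0.707, 0.0]
wrist_force: [-0.2, -0.0, 1.0]
finger_gap: 0.5
```

```bash
python3 -c "
from h import *
snap('scene','o',(250,100,350,200),6)
T=viewer.capture('top');np.save('T2.npy',T)
cv2.imwrite('pics/t2.png',cv2.resize(np.clip(T[130:210,120:330].astype(float)*1.5,0,255).astype(np.uint8),None,fx=3.8,fy=3.8,interpolation=2))
go(.412,.300,.019,-np.pi/2)"
```

```text
t 25.8 pos [0.4132 0.3007 0.0663] yaw -1.571 j [ 0.48 -0.06  2.01 -0.    1.18  0.48] gap 0.500 F [-0.   0.1 -0.5]
  tx,ty,tz [-0.7 -1.4 47.3] roll -0.000 (or 3.141 -3.142) tilt [ 0.003  0.002 -1.   ]
```

View pics/scene_o.png

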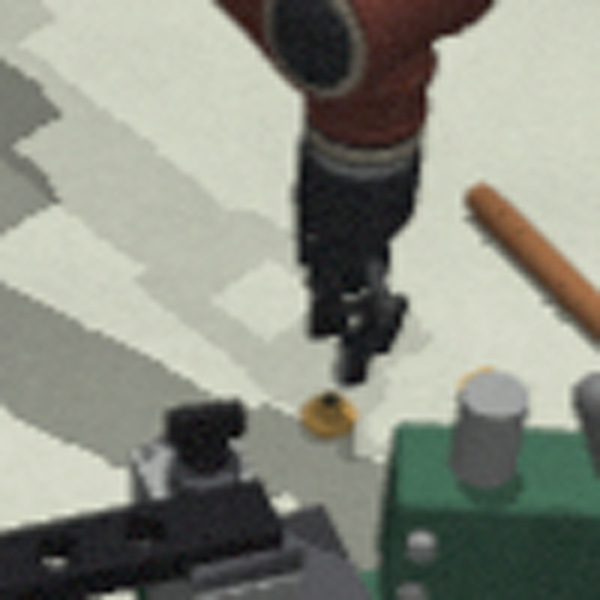

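View pics/t2.png

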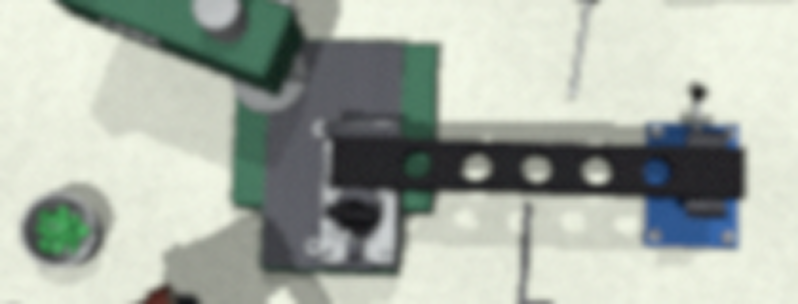

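```bash
python3 -c "
from h import *
T=np.load('T2.npy');g=cv2.cvtColor(T,6).astype(int)
for cx in(245,261,277):
    r=g[165:184,cx-8:cx+9]; 
    w=np.clip(g[168:182,cx-7:cx+8]-45,0,None).astype(float); yy,xx=np.mgrid[168:182,cx-7:cx+8]
    # limit to interior rows
    m=w*(w>30); u=(m*xx).sum()/m.sum();v=(m*yy).sum()/m.sum(); print(u.round(2),v.round(2),onz('top',(u,v),.137).round(4),onz('top',(u,v),.148).round(4))
print(g[164:186,245]); print(g[164:186,253])
c=np.clip(T[170:200,195:235].astype(float)*2.5,0,255).astype(np.uint8);cv2.imwrite('pics/kt2.png',cv2.resize(c,None,fx=18,fy=18,interpolation=2))
"
```

```text
244.68 176.95 [0.5848 0.0538 0.137 ] [0.5832 0.0534 0.148 ]
260.71 176.35 [0.5876 0.001  0.137 ] [0.586  0.0011 0.148 ]
276.35 176.17 [ 0.589  -0.0505  0.137 ] [ 0.5874 -0.05    0.148 ]
[104 100  83  52  26  25  55  87 101 106 122 142 131  85  38  41  92 134
 142 139 138 138]
[103 102  90  60  30  25  26  25  27  27  25  26  25  26  26  36  72 113
 132 136 136 137]
```

View pics/kt2.png

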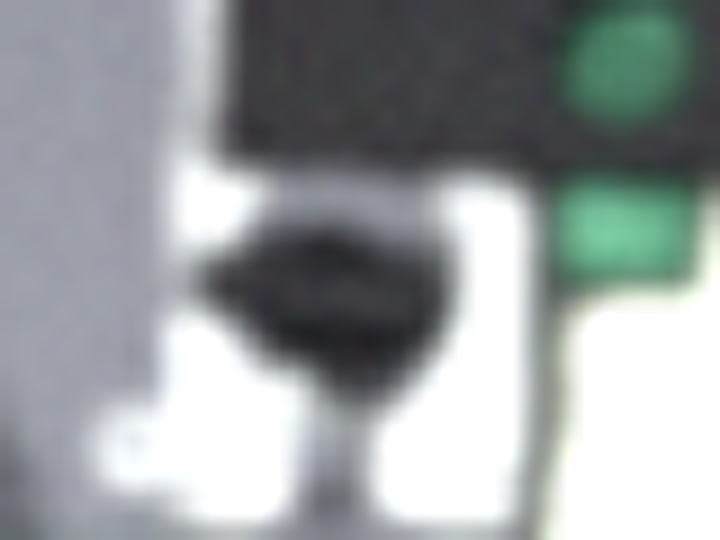

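```bash
python3 -c "
from h import *
T=np.load('T2.npy');g=cv2.cvtColor(T,6).astype(float)
for c in (253,268,284):
    col=g[160:174,c]; i=np.where((col[:-1]>=65)&(col[1:]<65))[0][0]; r=160+i+(col[i]-65)/(col[i]-col[i+1])
    P=onz('top',(c,r),.148); print('far edge',r.round(2),P.round(4),'axis x',(P[0]-.022).round(4))
for cx in(229,245,261,277,292):
    w=(g[168:178,cx-7:cx+8]>47).astype(np.uint8); k,l,s,cc=cv2.connectedComponentsWithStats(w); i=1+np.argmax(s[1:,4])
    u,v=cc[i]+[cx-7,168]; print(s[i],u.round(2),v.round(2),onz('top',(u,v),.137).round(4))
print(g[176,200:212],g[176,296:325])
"
```

```text
far edge 166.83 [0.6171 0.0268 0.148 ] axis x 0.5951
far edge 167.14 [ 0.6168 -0.0224  0.148 ] axis x 0.5948
far edge 167.78 [ 0.6155 -0.0747  0.148 ] axis x 0.5935Traceback (most recent call last):
  File "<string>", line 8, in <module>
    w=(g[168:178,cx-7:cx+8]>47).astype(np.uint8); k,l,s,cc=cv2.connectedComponentsWithStats(w); i=1+np.argmax(s[1:,4])
                                                                                                    ~~~~~~~~~^^^^^^^^^
    return _wrapfunc(a, 'argmax', axis=axis, out=out, **kwds)
    return bound(*args, **kwds)
ValueError: attempt to get argmax of an empty sequence
```

```bash
python3 -c "
from h import *
T=np.load('T2.npy');g=cv2.cvtColor(T,6).astype(float)
for cx in(245,261,277):
    w=(g[168:178,cx-7:cx+8]>60).astype(np.uint8); k,l,s,cc=cv2.connectedComponentsWithStats(w); i=1+np.argmax(s[1:,4])
    u,v=cc[i]+[cx-7,168]; print(s[i],u.round(2),v.round(2),onz('top',(u,v),.137).round(4),onz('top',(u,v),.126).round(4))
print(g[174,200:212],g[174,296:325])
print(proj('top',[.594,-.1785,.148]),proj('top',[.594,.1815,.148]))
"
```

```text
[ 4  3  7  7 44] 244.95 173.93 [0.5949 0.053  0.137 ] [0.5965 0.0534 0.126 ]
[ 3  3  8  7 44] 260.8 174.11 [0.595  0.0008 0.137 ] [0.5967 0.0007 0.126 ]
[ 3  4  8  6 42] 276.36 174.6 [ 0.5942 -0.0505  0.137 ] [ 0.5959 -0.051   0.126 ]
[63. 62. 62. 62. 67. 78. 76. 51. 28. 25. 26. 24.] [ 23.  22.  24.  23.  25.  26.  25.  25.  24.  25.  24.  25.  25.  24.
  24.  25.  25.  25.  31.  63. 108. 141. 152. 153. 153. 153. 153. 154.
 155.]
[315.74526126 174.7640476 ] [205.64726167 173.10207723]
```

Call:
play_rows:
  series:
    - {"tx": 0,"ty": 0,"tz": 20,"roll": 0}
    - {"tx": 0,"ty": 0,"tz": 32,"roll": 0}
    - {"tx": 0,"ty": 0,"tz": 40,"roll": 0}
    - {"tx": 0,"ty": 0,"tz": 45,"roll": 0}
    - {"tx": 0,"ty": 0,"tz": 46,"roll": 0}
    - {"tx": 0,"ty": 0,"tz": 46,"roll": 0}

```text
t: 26.35
position: [0.412, 0.3002, 0.0186]
tcp_rot: [0.0, 0.707, 0.707, 0.0]
wrist_force: [-0.8, -0.0, 0.2]
finger_gap: 0.499
```

```bash
python3 -c "
from h import *
go(.412,.300,.019,-np.pi/2)
snap('scene','p',(270,120,340,190),8)"
```

```text
t 26.4 pos [0.412  0.3002 0.0186] yaw -1.571 j [0.48 0.02 2.03 0.   1.09 0.48] gap 0.499 F [-0.8 -0.   0.2]
  tx,ty,tz [-0.2 -0.  -0.4] roll 0.000 (or 3.142 -3.142) tilt [ 0.  0. -1.]
```

View pics/scene_p.png

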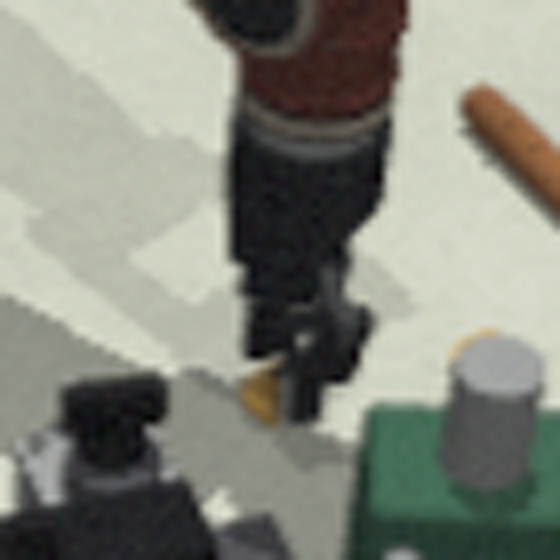

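```bash
python3 -c "
from h import *
for P in ([.412,.3,.016],[.438,.3,.02],[.438,.3,.05]): print(proj('scene',P))
look('2')"
```

```text
[304.61605896 168.85638757]
[307.1128807  172.44864841]
[307.8119311  166.91913001]
T ([362.0, 201.3], 62, [0.5207, -0.3622, 0.016])
S ([302.2, 169.2], 16, [0.411, 0.29, 0.016])
S ([139.9, 227.2], 62, [0.5227, -0.3634, 0.016])
```

Consistent with parallax. Close.

Call:
play_rows:
  series:
    - {"tx": 0,"ty": 0,"tz": 0,"roll": 0}
    - {"tx": 0,"ty": 0,"tz": 0,"roll": 0}
    - {"tx": 0,"ty": 0,"tz": 0,"roll": 0}
    - {"tx": 0,"ty": 0,"tz": 0,"roll": 0}
    - {"tx": 0,"ty": 0,"tz": 0,"roll": 0}
    - {"tx": 0,"ty": 0,"tz": -5,"roll": 0}
    - {"tx": 0,"ty": 0,"tz": -30,"roll": 0}
    - {"tx": 0,"ty": 0,"tz": -70,"roll": 0}
    - {"tx": 0,"ty": 0,"tz": -120,"roll": 0}
    - {"tx": 0,"ty": 0,"tz": -170,"roll": 0}
    - {"tx": 0,"ty": 0,"tz": -200,"roll": 0}
    - {"tx": 0,"ty": 0,"tz": -200,"roll": 0}
  fingers: 0
  newtons: 60

```text
t: 27.7
position: [0.4144, 0.3014, 0.2247]
tcp_rot: [0.002, 0.707, 0.707, 0.005]
wrist_force: [0.1, 0.9, -0.7]
finger_gap: 0.194
```

```bash
python3 -c "
from h import *
go(.5947,.001,.22,-np.pi/2)
snap('scene','q',(250,60,350,170),6)"
```

```text
t 27.7 pos [0.4144 0.3014 0.2247] yaw -1.571 j [ 0.48 -0.22  1.88 -0.    1.47  0.48] gap 0.194 F [ 0.1  0.9 -0.7]
  tx,ty,tz [-300.4  180.3    5. ] roll 0.000 (or 3.142 -3.142) tilt [ 0.01   0.005 -1.   ]
```

View pics/scene_q.png

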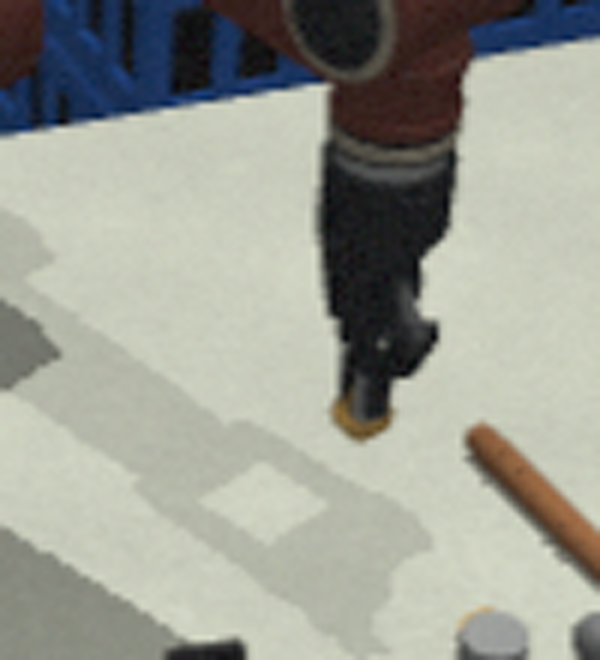

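Call:
play_rows:
  series:
    - {"tx": -150,"ty": 60,"tz": 0,"roll": 0}
    - {"tx": -150,"ty": 60,"tz": 0,"roll": 0}
    - {"tx": -150,"ty": 60,"tz": 0,"roll": 0}
    - {"tx": -150,"ty": 60,"tz": 0,"roll": 0}
    - {"tx": -300,"ty": 183,"tz": 0,"roll": 0}
    - {"tx": -300,"ty": 183,"tz": 0,"roll": 0}
    - {"tx": -300,"ty": 183,"tz": 0,"roll": 0}
    - {"tx": -300,"ty": 183,"tz": 0,"roll": 0}
    - {"tx": -300,"ty": 183,"tz": 0,"roll": 0}
    - {"tx": -300,"ty": 183,"tz": 20,"roll": 0}
    - {"tx": -300,"ty": 183,"tz": 35,"roll": 0}
    - {"tx": -300,"ty": 183,"tz": 35,"roll": 0}

```text
t: 28.95
position: [0.5918, 0.0012, 0.1783]
tcp_rot: [-0.003, 0.707, 0.707, -0.003]
wrist_force: [-0.8, 0.3, -0.7]
finger_gap: 0.199
```

```bash
python3 -c "
from h import *
go(.5947,.001,.155,-np.pi/2)
snap('scene','r',(180,120,300,220),6)
for z in (.19-.0186+.014,): print(proj('scene',[.5947,.001,z]))
print(proj('scene',[.5947,.001,.148]))"
```

```text
t 28.9 pos [0.5918 0.0012 0.1783] yaw -1.570 j [-0.12  0.02  1.74  0.    1.39 -0.12] gap 0.199 F [-0.8  0.3 -0.7]
  tx,ty,tz [-0.2  3.1 23.3] roll 0.001 (or 3.142 -3.141) tilt [-0.009  0.001 -1.   ]
[243.91091669 186.35890307]
[244.18902082 194.16410656]
```

View pics/scene_r.png

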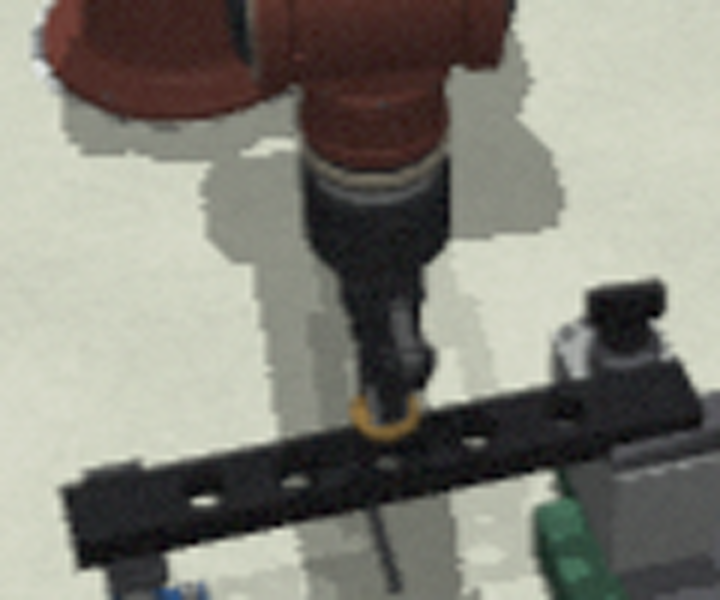

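Call:
play_rows:
  series:
    - {"tx": 0,"ty": 0,"tz": 4,"roll": 0}
    - {"tx": 0,"ty": 0,"tz": 4,"roll": 0}
    - {"tx": 0,"ty": 0,"tz": 4,"roll": 0}
    - {"tx": 0,"ty": 0,"tz": 4,"roll": 0}

```text
t: 29.4
position: [0.5952, 0.0001, 0.1802]
tcp_rot: [0.0, 0.707, 0.707, 0.0]
wrist_force: [-0.1, 0.3, -0.9]
finger_gap: 0.192
```

```bash
python3 -c "
from h import *
go(.5947,.001,.155,-np.pi/2)
"
```

```text
t 29.4 pos [5.952e-01 1.000e-04 1.802e-01] yaw -1.571 j [-0.12  0.02  1.73  0.    1.39 -0.12] gap 0.192 F [-0.1  0.3 -0.9]
  tx,ty,tz [ 0.9 -0.5 25.2] roll 0.000 (or 3.142 -3.141) tilt [ 0.001 -0.    -1.   ]
```

Call:
play_rows:
  series:
    - {"tx": 1,"ty": -0.5,"tz": 6,"roll": 0}
    - {"tx": 1,"ty": -0.5,"tz": 12,"roll": 0}
    - {"tx": 1,"ty": -0.5,"tz": 17,"roll": 0}
    - {"tx": 1,"ty": -0.5,"tz": 21,"roll": 0}
    - {"tx": 1,"ty": -0.5,"tz": 23,"roll": 0}
    - {"tx": 1,"ty": -0.5,"tz": 23,"roll": 0}

```text
t: 30.0
position: [0.5941, 0.0011, 0.1558]
tcp_rot: [-0.0, 0.707, 0.707, -0.0]
wrist_force: [-0.0, 0.1, -0.0]
finger_gap: 0.195
```

```bash
python3 -c "
from h import *
go(.5947,.001,.155,-np.pi/2)
snap('scene','s',(200,150,290,220),8)
"
```

```text
t 30.0 pos [0.5941 0.0011 0.1558] yaw -1.571 j [-0.12  0.04  1.76 -0.    1.35 -0.12] gap 0.195 F [-0.   0.1 -0. ]
  tx,ty,tz [-0.1  0.6  0.8] roll -0.000 (or 3.142 -3.142) tilt [-0.001  0.    -1.   ]
```

View pics/scene_s.png

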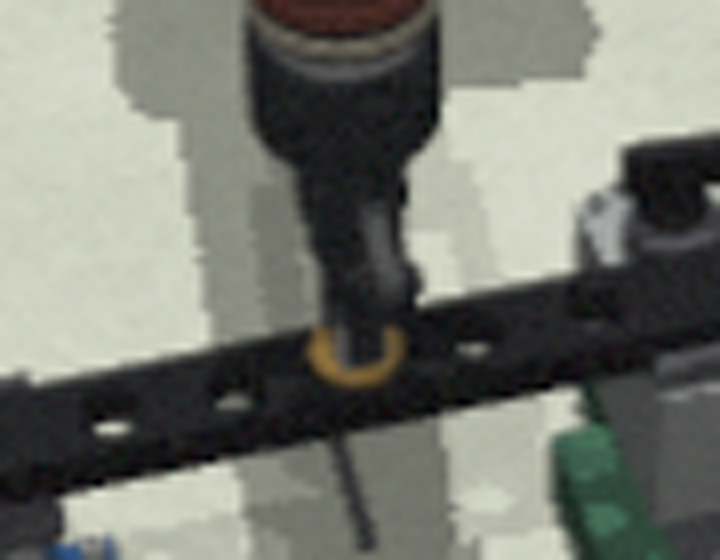

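Call:
play_rows:
  series:
    - {"tx": 0,"ty": 0,"tz": 1,"roll": 0}
    - {"tx": 0,"ty": 0,"tz": 2,"roll": 0}
    - {"tx": 0,"ty": 0,"tz": 2,"roll": 0}

```text
t: 30.35
position: [0.5946, 0.001, 0.155]
tcp_rot: [0.0, 0.707, 0.707, 0.0]
wrist_force: [-0.5, 0.1, 0.7]
finger_gap: 0.196
```

Call:
play_rows:
  series:
    - {"tx": 0,"ty": 0,"tz": 0,"roll": 0}
    - {"tx": 0,"ty": 0,"tz": 0,"roll": 0}
    - {"tx": 0,"ty": 0,"tz": 0,"roll": 0}
    - {"tx": 0,"ty": 0,"tz": -10,"roll": 0}
    - {"tx": 0,"ty": 0,"tz": -40,"roll": 0}
    - {"tx": 0,"ty": 0,"tz": -80,"roll": 0}
    - {"tx": 0,"ty": 0,"tz": -80,"roll": 0}
    - {"tx": 0,"ty": 0,"tz": -80,"roll": 0}
  fingers: 50

```text
t: 31.15
position: [0.5953, 0.0009, 0.2368]
tcp_rot: [0.002, 0.707, 0.707, 0.001]
wrist_force: [-0.6, -0.3, -0.1]
finger_gap: 0.501
```

```bash
python3 -c "
from h import *
look(3)
go(.421,.4095,.22,-np.pi/2)
snap('scene','t',(200,150,290,220),8)
"
```

```text
T ([362.0, 201.3], 62, [0.5207, -0.3622, 0.016])
T ([144.9, 225.7], 64, [0.4212, 0.4096, 0.016])
S ([244.1, 193.9], 75, [0.4743, 0.0307, 0.016])
S ([139.9, 227.4], 60, [0.5232, -0.3637, 0.016])
t 31.2 pos [0.5938 0.0011 0.2335] yaw -1.571 j [-0.12 -0.02  1.68 -0.    1.48 -0.12] gap 0.501 F [ 0.2 -0.1 -0.5]
  tx,ty,tz [ 408.4 -172.8   13.8] roll -0.000 (or 3.142 -3.142) tilt [-0.001  0.    -1.   ]
```

View pics/scene_t.png

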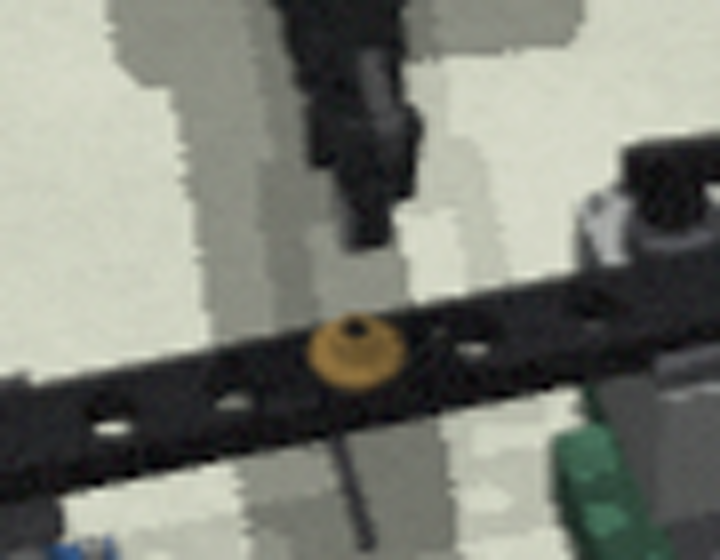

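Call:
play_rows:
  series:
    - {"tx": 408,"ty": -173,"tz": 0,"roll": 0}
    - {"tx": 408,"ty": -173,"tz": 0,"roll": 0}
    - {"tx": 408,"ty": -173,"tz": 0,"roll": 0}
    - {"tx": 408,"ty": -173,"tz": 0,"roll": 0}
    - {"tx": 408,"ty": -173,"tz": 0,"roll": 0}
    - {"tx": 408,"ty": -173,"tz": 0,"roll": 0}
    - {"tx": 408,"ty": -173,"tz": 0,"roll": 0}
    - {"tx": 408,"ty": -173,"tz": 0,"roll": 0}
    - {"tx": 408,"ty": -173,"tz": 0,"roll": 0}
    - {"tx": 408,"ty": -173,"tz": 0,"roll": 0}
    - {"tx": 408,"ty": -173,"tz": 40,"roll": 0}
    - {"tx": 408,"ty": -173,"tz": 85,"roll": 0}

```text
t: 32.5
position: [0.4222, 0.4097, 0.1497]
tcp_rot: [0.0, 0.707, 0.707, 0.002]
wrist_force: [1.2, 0.5, -0.6]
finger_gap: 0.498
```

Call:
play_rows:
  series:
    - {"tx": 0,"ty": 0,"tz": 40,"roll": 0}
    - {"tx": 0,"ty": 0,"tz": 80,"roll": 0}
    - {"tx": 0,"ty": 0,"tz": 80,"roll": 0}
    - {"tx": 0,"ty": 0,"tz": 80,"roll": 0}

```text
t: 32.9
position: [0.4209, 0.408, 0.0685]
tcp_rot: [-0.0, 0.707, 0.707, -0.001]
wrist_force: [0.3, 0.2, 0.9]
finger_gap: 0.502
```

```bash
python3 -c "
from h import *
look(4)
go(.421,.4092,.019,-np.pi/2)
snap('top','u',(110,130,330,240),3)
"
```

```text
T ([362.0, 201.3], 62, [0.5207, -0.3622, 0.016])
T ([145.6, 225.2], 45, [0.423, 0.4069, 0.016])
S ([243.7, 193.7], 84, [0.4728, 0.0297, 0.016])
S ([139.9, 227.2], 63, [0.5225, -0.3634, 0.016])
t 33.0 pos [0.423  0.4098 0.072 ] yaw -1.571 j [ 0.64  0.12  1.83 -0.    1.2   0.64] gap 0.499 F [0.  0.2 0.6]
  tx,ty,tz [-0.8 -2.1 53. ] roll -0.000 (or 3.141 -3.142) tilt [ 0.003  0.002 -1.   ]
```

View pics/top_u.png

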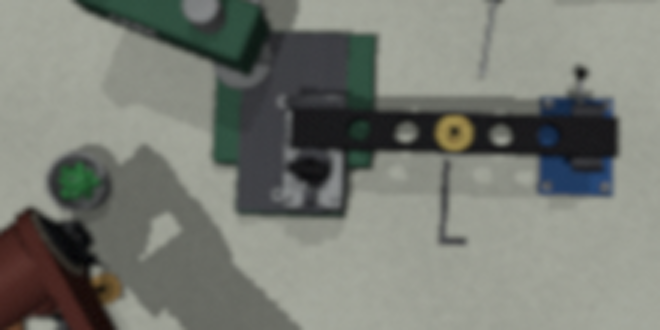

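Call:
play_rows:
  series:
    - {"tx": 0,"ty": 0,"tz": 20,"roll": 0}
    - {"tx": 0,"ty": 0,"tz": 34,"roll": 0}
    - {"tx": 0,"ty": 0,"tz": 43,"roll": 0}
    - {"tx": 0,"ty": 0,"tz": 49,"roll": 0}
    - {"tx": 0,"ty": 0,"tz": 50,"roll": 0}
    - {"tx": 0,"ty": 0,"tz": 50,"roll": 0}
    - {"tx": 0,"ty": 0,"tz": 50,"roll": 0}

```text
t: 33.75
position: [0.4218, 0.4094, 0.02]
tcp_rot: [0.0, 0.707, 0.707, 0.001]
wrist_force: [-0.5, 0.3, 0.9]
finger_gap: 0.503
```

```bash
python3 -c "
from h import *
go(.421,.4092,.019,-np.pi/2)
snap('top','v',(110,180,190,260),8)
"
```

```text
t 33.8 pos [0.4218 0.4094 0.02  ] yaw -1.571 j [ 0.64  0.19  1.85 -0.    1.11  0.64] gap 0.503 F [-0.5  0.3  0.9]
  tx,ty,tz [-0.2 -0.8  1. ] roll 0.000 (or 3.142 -3.142) tilt [ 0.001  0.001 -1.   ]
```

View pics/top_v.png

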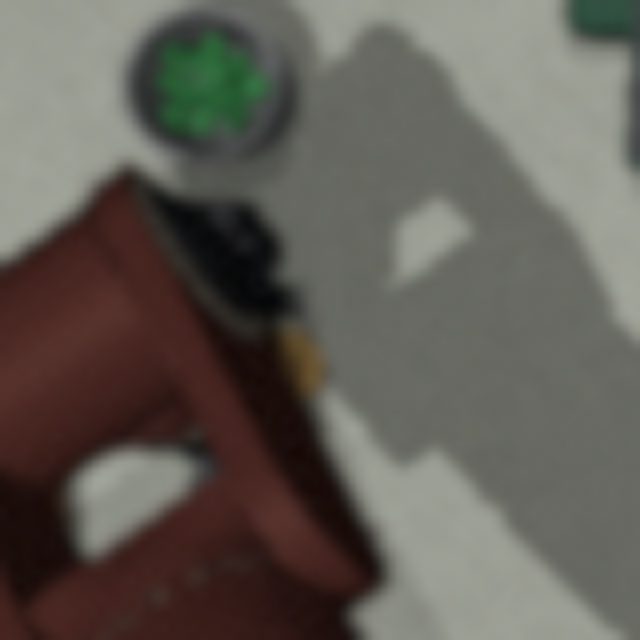

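Call:
play_rows:
  series:
    - {"tx": 0,"ty": 0,"tz": 1,"roll": 0}
    - {"tx": 0,"ty": 0,"tz": 1,"roll": 0}
    - {"tx": 0,"ty": 0,"tz": 1,"roll": 0}
    - {"tx": 0,"ty": 0,"tz": 1,"roll": 0}
    - {"tx": 0,"ty": 0,"tz": 1,"roll": 0}
    - {"tx": 0,"ty": 0,"tz": -5,"roll": 0}
    - {"tx": 0,"ty": 0,"tz": -30,"roll": 0}
    - {"tx": 0,"ty": 0,"tz": -70,"roll": 0}
    - {"tx": 0,"ty": 0,"tz": -120,"roll": 0}
    - {"tx": 0,"ty": 0,"tz": -170,"roll": 0}
    - {"tx": 0,"ty": 0,"tz": -200,"roll": 0}
    - {"tx": 0,"ty": 0,"tz": -200,"roll": 0}
  fingers: 0
  newtons: 60

```text
t: 35.0
position: [0.4237, 0.4109, 0.2265]
tcp_rot: [0.001, 0.707, 0.707, 0.006]
wrist_force: [-0.3, -1.3, 0.0]
finger_gap: 0.193
```

```bash
python3 -c "
from h import *
go(.595,.053,.22,-np.pi/2)
look(5)
snap('scene','w',(250,40,390,170),5)"
```

```text
t 35.0 pos [0.4237 0.4109 0.2265] yaw -1.571 j [ 0.64 -0.03  1.71 -0.    1.46  0.64] gap 0.193 F [-0.3 -1.3  0. ]
  tx,ty,tz [-357.9  171.2    5.7] roll 0.000 (or 3.142 -3.142) tilt [ 0.009  0.007 -1.   ]
T ([362.0, 201.3], 62, [0.5207, -0.3622, 0.016])
T ([128.5, 223.0], 22, [0.4299, 0.4683, 0.016])
S ([243.7, 193.7], 82, [0.4728, 0.0296, 0.016])
S ([140.0, 227.2], 62, [0.5228, -0.3633, 0.016])
```

View pics/scene_w.png

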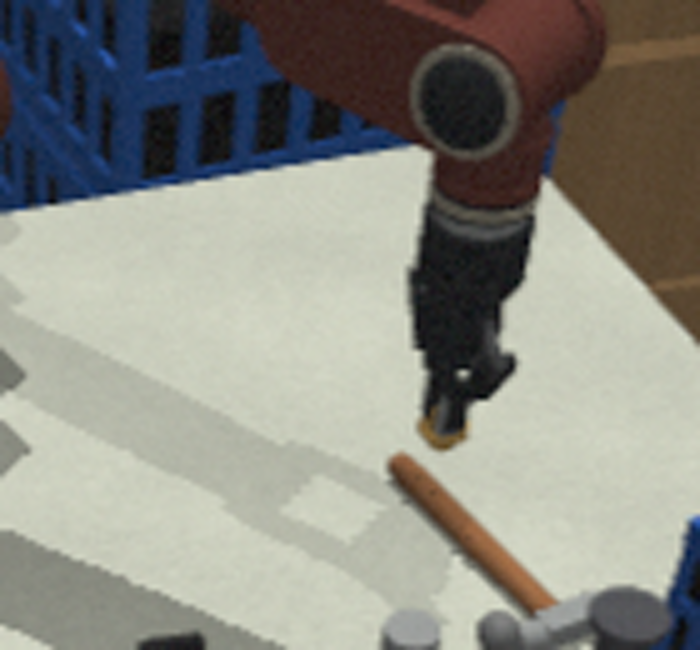

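Call:
play_rows:
  series:
    - {"tx": -200,"ty": 60,"tz": 0,"roll": 0}
    - {"tx": -200,"ty": 60,"tz": 0,"roll": 0}
    - {"tx": -200,"ty": 60,"tz": 0,"roll": 0}
    - {"tx": -200,"ty": 60,"tz": 0,"roll": 0}
    - {"tx": -200,"ty": 60,"tz": 0,"roll": 0}
    - {"tx": -357,"ty": 174,"tz": 0,"roll": 0}
    - {"tx": -357,"ty": 174,"tz": 0,"roll": 0}
    - {"tx": -357,"ty": 174,"tz": 0,"roll": 0}
    - {"tx": -357,"ty": 174,"tz": 0,"roll": 0}
    - {"tx": -357,"ty": 174,"tz": 15,"roll": 0}
    - {"tx": -357,"ty": 174,"tz": 35,"roll": 0}
    - {"tx": -357,"ty": 174,"tz": 35,"roll": 0}

```text
t: 36.35
position: [0.5919, 0.0529, 0.1781]
tcp_rot: [-0.004, 0.707, 0.707, -0.003]
wrist_force: [-1.2, -0.1, -0.2]
finger_gap: 0.192
```

Call:
play_rows:
  series:
    - {"tx": 0,"ty": 0,"tz": 0,"roll": 0}
    - {"tx": 0,"ty": 0,"tz": 0,"roll": 0}
    - {"tx": 0,"ty": 0,"tz": 0,"roll": 0}
    - {"tx": 0,"ty": 0,"tz": 0,"roll": 0}

```text
t: 36.75
position: [0.5957, 0.0524, 0.1855]
tcp_rot: [0.001, 0.707, 0.707, 0.001]
wrist_force: [-0.4, 0.2, -1.1]
finger_gap: 0.193
```

```bash
python3 -c "
from h import *
go(.595,.053,.155,-np.pi/2)
p=monitor.get_state()['position']; print(proj('scene',p-[0,0,.005]))
snap('scene','x',(180,120,300,220),6)"
```

```text
t 36.8 pos [0.5957 0.0524 0.1855] yaw -1.570 j [-0.04  0.02  1.72  0.    1.4  -0.04] gap 0.193 F [-0.4  0.2 -1.1]
  tx,ty,tz [ 0.6 -0.8 30.5] roll 0.000 (or 3.142 -3.141) tilt [ 0.002 -0.    -1.   ]
[259.08086493 184.37009431]
```

View pics/scene_x.png

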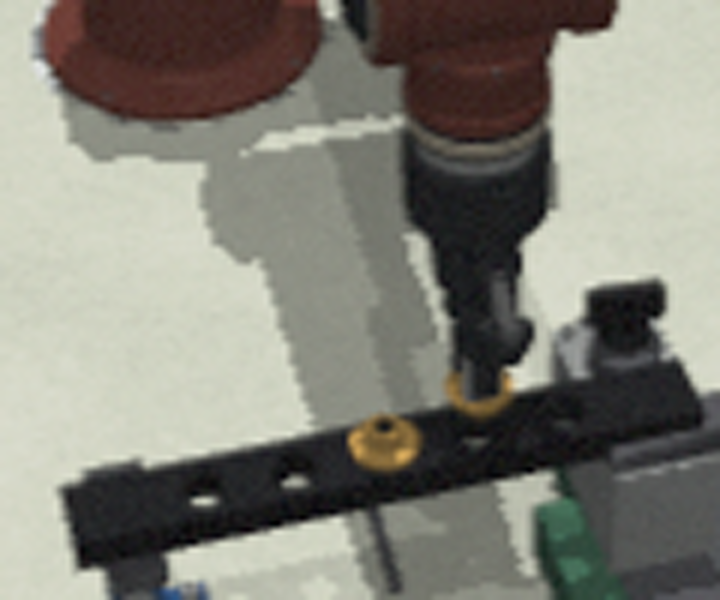

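Call:
play_rows:
  series:
    - {"tx": 0,"ty": -0.5,"tz": 8,"roll": 0}
    - {"tx": 0,"ty": -0.5,"tz": 14,"roll": 0}
    - {"tx": 0,"ty": -0.5,"tz": 19,"roll": 0}
    - {"tx": 0,"ty": -0.5,"tz": 23,"roll": 0}
    - {"tx": 0,"ty": -0.5,"tz": 27,"roll": 0}
    - {"tx": 0,"ty": -0.5,"tz": 27,"roll": 0}
    - {"tx": 0,"ty": -0.5,"tz": 27,"roll": 0}

```text
t: 37.5
position: [0.5948, 0.052, 0.1572]
tcp_rot: [-0.0, 0.707, 0.707, -0.0]
wrist_force: [-0.6, 0.5, -0.4]
finger_gap: 0.196
```

```bash
python3 -c "
from h import *
go(.595,.053,.155,-np.pi/2)
snap('scene','y',(200,150,290,220),8)"
```

```text
t 37.5 pos [0.5948 0.052  0.1572] yaw -1.571 j [-0.04  0.04  1.75  0.    1.35 -0.04] gap 0.196 F [-0.6  0.5 -0.4]
  tx,ty,tz [1.  0.2 2.2] roll -0.000 (or 3.142 -3.142) tilt [-0.  0. -1.]
```

View pics/scene_y.png

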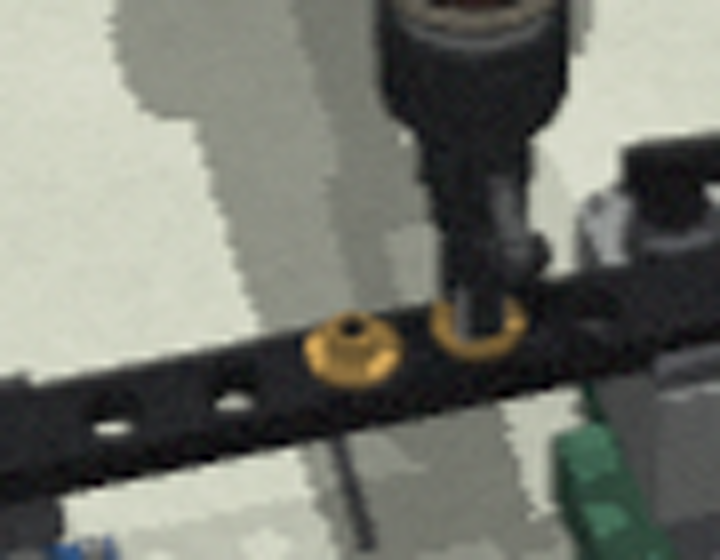

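No contact force; it's in the hole. Lower the rest, release.

Call:
play_rows:
  series:
    - {"tx": 0.5,"ty": 0,"tz": 1,"roll": 0}
    - {"tx": 0.5,"ty": 0,"tz": 2.5,"roll": 0}
    - {"tx": 0.5,"ty": 0,"tz": 2.5,"roll": 0}
    - {"tx": 0.5,"ty": 0,"tz": 2.5,"roll": 0}

```text
t: 37.95
position: [0.595, 0.0526, 0.155]
tcp_rot: [0.0, 0.707, 0.707, 0.0]
wrist_force: [0.8, -0.6, 0.5]
finger_gap: 0.197
```

Call:
play_rows:
  series:
    - {"tx": 0,"ty": 0,"tz": 0,"roll": 0}
    - {"tx": 0,"ty": 0,"tz": 0,"roll": 0}
    - {"tx": 0,"ty": 0,"tz": 0,"roll": 0}
    - {"tx": 0,"ty": 0,"tz": -10,"roll": 0}
    - {"tx": 0,"ty": 0,"tz": -40,"roll": 0}
    - {"tx": 0,"ty": 0,"tz": -80,"roll": 0}
    - {"tx": 0,"ty": 0,"tz": -80,"roll": 0}
    - {"tx": 0,"ty": 0,"tz": -80,"roll": 0}
  fingers: 50

```text
t: 38.75
position: [0.5958, 0.0525, 0.2374]
tcp_rot: [0.002, 0.707, 0.707, 0.001]
wrist_force: [-0.9, -0.6, -1.0]
finger_gap: 0.494
```

```bash
python3 -c "
from h import *
look(6)
go(.522,-.363,.22,-np.pi/2)
snap('scene','z',(200,150,290,220),8)
"
```

```text
T ([265.1, 174.0], 33, [0.6137, -0.0158, 0.016])
T ([362.0, 201.3], 62, [0.5207, -0.3622, 0.016])
S ([259.4, 190.6], 77, [0.4746, 0.0911, 0.016])
S ([243.7, 193.7], 80, [0.4726, 0.0295, 0.016])
S ([139.9, 227.2], 63, [0.5225, -0.3634, 0.016])
t 38.9 pos [0.5943 0.0526 0.2341] yaw -1.571 j [-0.04 -0.01  1.68 -0.    1.48 -0.04] gap 0.498 F [ 0.  -0.6 -0.2]
  tx,ty,tz [-415.6  -72.3   14.1] roll -0.000 (or 3.142 -3.142) tilt [-0.001  0.    -1.   ]
```

View pics/scene_z.png

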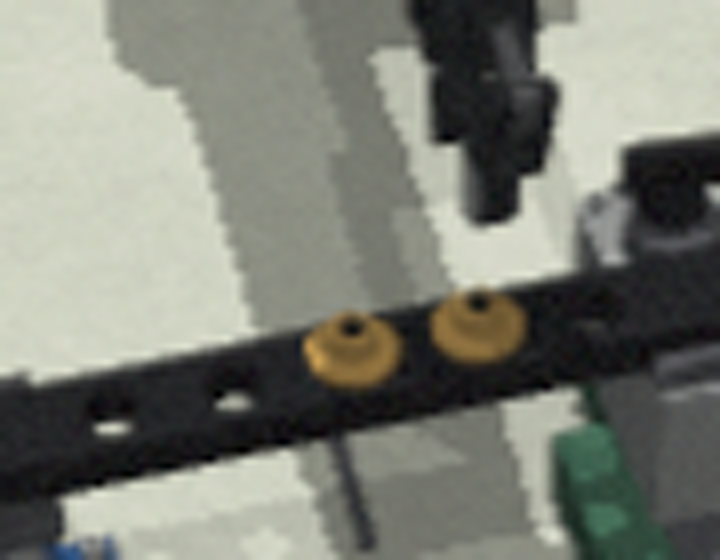

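Call:
play_rows:
  series:
    - {"tx": -415,"ty": -72,"tz": 0,"roll": 0}
    - {"tx": -415,"ty": -72,"tz": 0,"roll": 0}
    - {"tx": -415,"ty": -72,"tz": 0,"roll": 0}
    - {"tx": -415,"ty": -72,"tz": 0,"roll": 0}
    - {"tx": -415,"ty": -72,"tz": 0,"roll": 0}
    - {"tx": -415,"ty": -72,"tz": 0,"roll": 0}
    - {"tx": -415,"ty": -72,"tz": 0,"roll": 0}
    - {"tx": -415,"ty": -72,"tz": 0,"roll": 0}
    - {"tx": -415,"ty": -72,"tz": 0,"roll": 0}
    - {"tx": -415,"ty": -72,"tz": 30,"roll": 0}
    - {"tx": -415,"ty": -72,"tz": 75,"roll": 0}
    - {"tx": -415,"ty": -72,"tz": 120,"roll": 0}

```text
t: 40.1
position: [0.5228, -0.3622, 0.1132]
tcp_rot: [0.0, 0.707, 0.707, 0.0]
wrist_force: [1.0, 0.2, -0.5]
finger_gap: 0.502
```

Call:
play_rows:
  series:
    - {"tx": 0,"ty": 0,"tz": 30,"roll": 0}
    - {"tx": 0,"ty": 0,"tz": 45,"roll": 0}
    - {"tx": 0,"ty": 0,"tz": 45,"roll": 0}
    - {"tx": 0,"ty": 0,"tz": 45,"roll": 0}
    - {"tx": 0,"ty": 0,"tz": 45,"roll": 0}

```text
t: 40.6
position: [0.5243, -0.3636, 0.0726]
tcp_rot: [0.002, 0.707, 0.707, 0.0]
wrist_force: [0.1, 0.3, 0.1]
finger_gap: 0.499
```

```bash
python3 -c "
from h import *
look(7)
go(.522,-.363,.019,-np.pi/2)
snap('scene','A',(90,150,200,260),6)
"
```

```text
S ([259.4, 190.5], 81, [0.474, 0.0913, 0.016])
S ([243.6, 193.5], 88, [0.4715, 0.0296, 0.016])
S ([140.1, 227.3], 56, [0.5233, -0.3631, 0.016])
t 40.7 pos [ 0.5241 -0.3635  0.0724] yaw -1.571 j [-0.72  0.22  1.7  -0.    1.21 -0.72] gap 0.502 F [0.2 0.5 0.4]
  tx,ty,tz [ 0.6 -2.3 53.4] roll 0.000 (or 3.142 -3.141) tilt [ 0.003 -0.003 -1.   ]
```

View pics/scene_A.png

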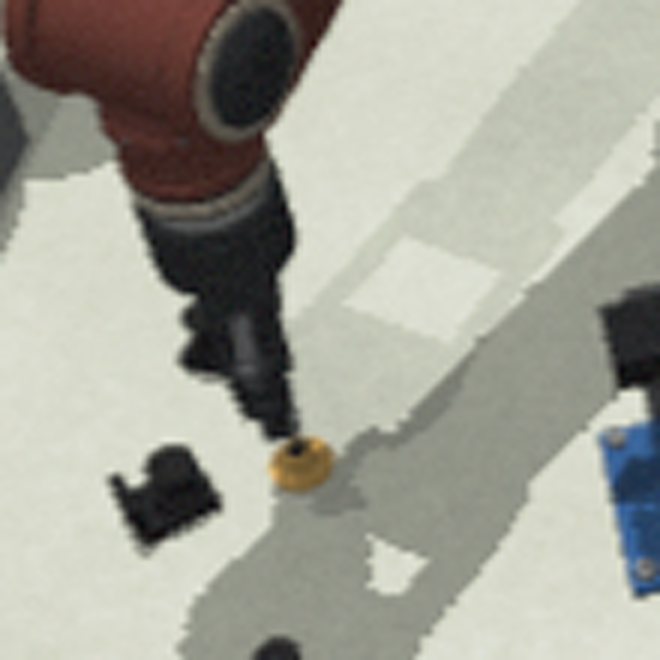

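Call:
play_rows:
  series:
    - {"tx": 0,"ty": 0,"tz": 20,"roll": 0}
    - {"tx": 0,"ty": 0,"tz": 34,"roll": 0}
    - {"tx": 0,"ty": 0,"tz": 43,"roll": 0}
    - {"tx": 0,"ty": 0,"tz": 49,"roll": 0}
    - {"tx": 0,"ty": 0,"tz": 51,"roll": 0}
    - {"tx": 0,"ty": 0,"tz": 51,"roll": 0}
    - {"tx": 0,"ty": 0,"tz": 51,"roll": 0}

```text
t: 41.45
position: [0.5232, -0.3628, 0.0195]
tcp_rot: [0.001, 0.707, 0.707, 0.0]
wrist_force: [-0.2, 0.3, 0.3]
finger_gap: 0.498
```

```bash
python3 -c "
from h import *
look(8)
go(.522,-.363,.019,-np.pi/2)
"
```

```text
S ([259.4, 190.5], 79, [0.4741, 0.0913, 0.016])
S ([243.7, 193.5], 88, [0.4717, 0.0298, 0.016])
t 41.5 pos [ 0.5233 -0.3628  0.0196] yaw -1.571 j [-0.72  0.29  1.72 -0.    1.13 -0.72] gap 0.502 F [-0.5 -0.3  0.5]
  tx,ty,tz [-0.2 -1.3  0.6] roll -0.000 (or 3.142 -3.142) tilt [ 0.001 -0.001 -1.   ]
```

Call:
play_rows:
  series:
    - {"tx": 0,"ty": -1,"tz": 1,"roll": 0}
    - {"tx": 0,"ty": -1,"tz": 1,"roll": 0}
    - {"tx": 0,"ty": -1,"tz": 1,"roll": 0}
    - {"tx": 0,"ty": -1,"tz": 1,"roll": 0}
    - {"tx": 0,"ty": -1,"tz": 1,"roll": 0}
    - {"tx": 0,"ty": -1,"tz": -5,"roll": 0}
    - {"tx": 0,"ty": -1,"tz": -30,"roll": 0}
    - {"tx": 0,"ty": -1,"tz": -70,"roll": 0}
    - {"tx": 0,"ty": -1,"tz": -120,"roll": 0}
    - {"tx": 0,"ty": -1,"tz": -170,"roll": 0}
    - {"tx": 0,"ty": -1,"tz": -200,"roll": 0}
    - {"tx": 0,"ty": -1,"tz": -200,"roll": 0}
  fingers: 0
  newtons: 60

```text
t: 42.75
position: [0.5242, -0.3644, 0.2265]
tcp_rot: [0.006, 0.707, 0.707, 0.0]
wrist_force: [0.1, -1.1, -2.1]
finger_gap: 0.198
```

```bash
python3 -c "
from h import *
go(.594,-.051,.22,-np.pi/2)
snap('scene','B',(70,90,220,240),4)
"
```

```text
t 42.8 pos [ 0.5242 -0.3644  0.2265] yaw -1.571 j [-0.72  0.08  1.59  0.    1.46 -0.72] gap 0.198 F [ 0.1 -1.1 -2.1]
  tx,ty,tz [313.4  69.8   4.7] roll 0.000 (or 3.142 -3.141) tilt [ 0.009 -0.008 -1.   ]
```

View pics/scene_B.png

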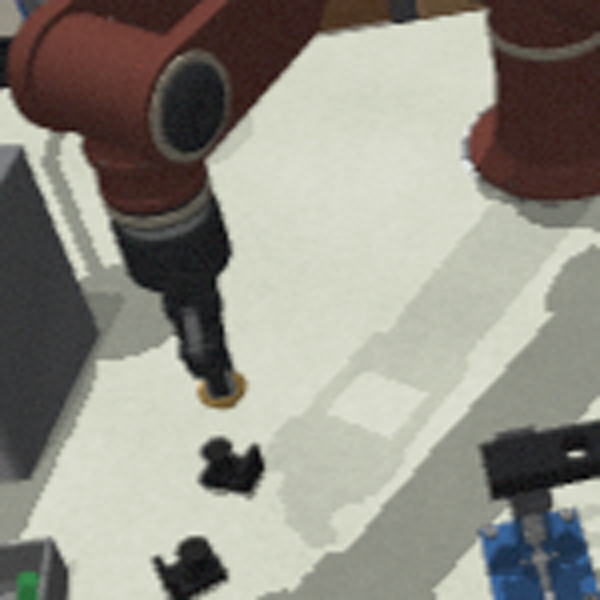

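Call:
play_rows:
  series:
    - {"tx": 312,"ty": 72,"tz": 0,"roll": 0}
    - {"tx": 312,"ty": 72,"tz": 0,"roll": 0}
    - {"tx": 312,"ty": 72,"tz": 0,"roll": 0}
    - {"tx": 312,"ty": 72,"tz": 0,"roll": 0}
    - {"tx": 312,"ty": 72,"tz": 0,"roll": 0}
    - {"tx": 312,"ty": 72,"tz": 0,"roll": 0}
    - {"tx": 312,"ty": 72,"tz": 0,"roll": 0}
    - {"tx": 312,"ty": 72,"tz": 20,"roll": 0}
    - {"tx": 312,"ty": 72,"tz": 35,"roll": 0}
    - {"tx": 312,"ty": 72,"tz": 35,"roll": 0}
    - {"tx": 312,"ty": 72,"tz": 35,"roll": 0}
    - {"tx": 312,"ty": 72,"tz": 35,"roll": 0}

```text
t: 44.0
position: [0.594, -0.0512, 0.1842]
tcp_rot: [0.0, 0.707, 0.707, 0.0]
wrist_force: [0.5, -0.8, -0.3]
finger_gap: 0.195
```

```bash
python3 -c "
from h import *
go(.594,-.051,.155,-np.pi/2)
p=monitor.get_state()['position']; print(proj('scene',p-[0,0,.005]))
look(9)
snap('scene','C',(180,120,300,220),6)"
```

```text
t 44.0 pos [ 0.594  -0.0512  0.1842] yaw -1.572 j [-0.21  0.02  1.73 -0.    1.4  -0.21] gap 0.195 F [ 0.5 -0.8 -0.3]
  tx,ty,tz [ 0.2 -0.  29.2] roll -0.001 (or 3.141 -3.143) tilt [ 0. -0. -1.]
[228.42852201 190.86762488]
T ([263.9, 174.5], 42, [0.612, -0.0114, 0.016])
S ([259.5, 190.6], 80, [0.4743, 0.0915, 0.016])
S ([226.8, 192.6], 30, [0.4486, -0.0306, 0.016])
S ([243.7, 193.6], 80, [0.4723, 0.0298, 0.016])
```

View pics/scene_C.png

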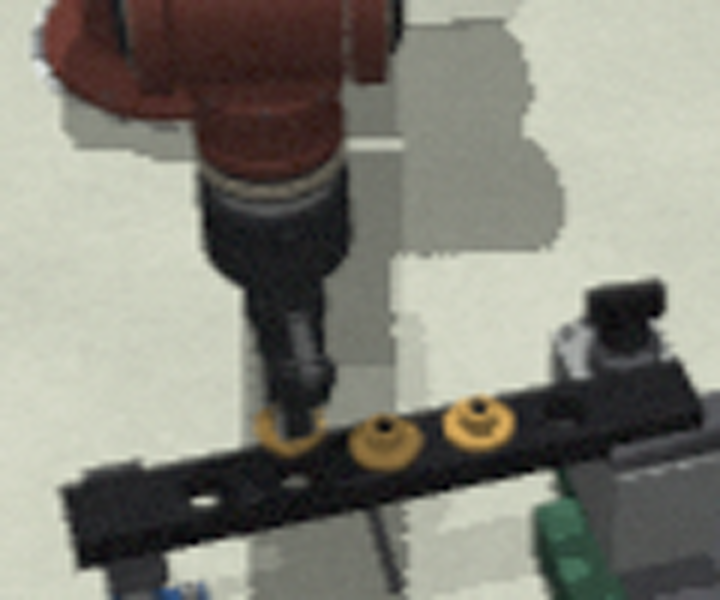

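Call:
play_rows:
  series:
    - {"tx": 0,"ty": 0,"tz": 8,"roll": 0}
    - {"tx": 0,"ty": 0,"tz": 14,"roll": 0}
    - {"tx": 0,"ty": 0,"tz": 19,"roll": 0}
    - {"tx": 0,"ty": 0,"tz": 23,"roll": 0}
    - {"tx": 0,"ty": 0,"tz": 27,"roll": 0}
    - {"tx": 0,"ty": 0,"tz": 27,"roll": 0}
    - {"tx": 0,"ty": 0,"tz": 27,"roll": 0}

```text
t: 44.85
position: [0.5938, -0.0505, 0.1568]
tcp_rot: [-0.0, 0.707, 0.707, -0.0]
wrist_force: [0.1, -0.2, -1.0]
finger_gap: 0.199
```

```bash
python3 -c "
from h import *
go(.594,-.051,.155,-np.pi/2)
snap('scene','D',(200,150,290,220),8)"
```

```text
t 44.9 pos [ 0.5938 -0.0505  0.1568] yaw -1.571 j [-0.21  0.04  1.75 -0.    1.35 -0.21] gap 0.199 F [ 0.1 -0.2 -1. ]
  tx,ty,tz [-0.5  0.2  1.8] roll -0.000 (or 3.142 -3.142) tilt [-0. -0. -1.]
```

View pics/scene_D.png

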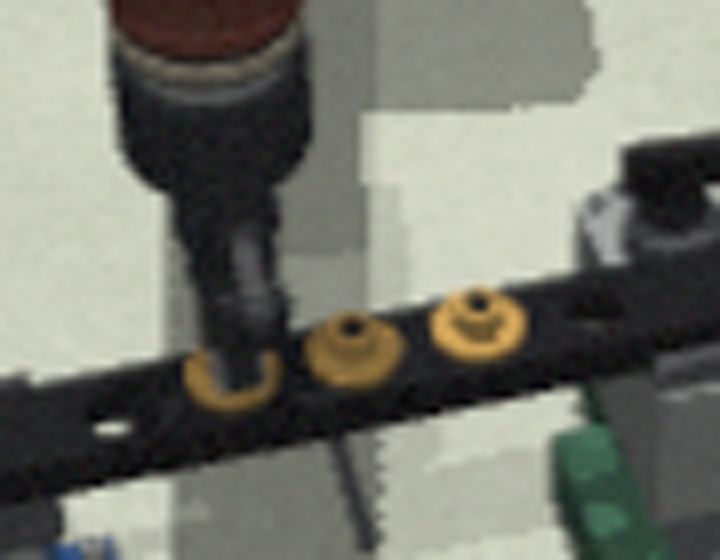

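Call:
play_rows:
  series:
    - {"tx": 0,"ty": 0,"tz": 1,"roll": 0}
    - {"tx": 0,"ty": 0,"tz": 2.5,"roll": 0}
    - {"tx": 0,"ty": 0,"tz": 2.5,"roll": 0}
    - {"tx": 0,"ty": 0,"tz": 2.5,"roll": 0}

```text
t: 45.3
position: [0.5938, -0.0505, 0.1544]
tcp_rot: [-0.0, 0.707, 0.707, -0.0]
wrist_force: [0.4, 0.3, -1.1]
finger_gap: 0.195
```

Call:
play_rows:
  series:
    - {"tx": 0,"ty": 0,"tz": 0,"roll": 0}
    - {"tx": 0,"ty": 0,"tz": 0,"roll": 0}
    - {"tx": 0,"ty": 0,"tz": 0,"roll": 0}
    - {"tx": 0,"ty": 0,"tz": -10,"roll": 0}
    - {"tx": 0,"ty": 0,"tz": -50,"roll": 0}
    - {"tx": 0,"ty": 0,"tz": -100,"roll": 0}
    - {"tx": 0,"ty": -100,"tz": -120,"roll": 0}
    - {"tx": 0,"ty": -180,"tz": -120,"roll": 0}
    - {"tx": 0,"ty": -180,"tz": -120,"roll": 0}
    - {"tx": 0,"ty": -180,"tz": -120,"roll": 0}
  fingers: 50

```text
t: 46.3
position: [0.4118, -0.0503, 0.2756]
tcp_rot: [0.001, 0.707, 0.707, 0.0]
wrist_force: [-0.1, -0.9, 1.0]
finger_gap: 0.5
```

```bash
python3 -c "
from h import *
go(.594,-.051,.155,-np.pi/2)
for n in('scene','top'):
    im=viewer.capture(n); cv2.imwrite(f'pics/fin_{n}.png',cv2.resize(im,None,fx=1.56,fy=1.56,interpolation=2)); np.save(f'fin_{n}.npy',im)
im=np.load('fin_scene.npy')[140:250,170:330];cv2.imwrite('pics/fin_sz.png',cv2.resize(im,None,fx=5,fy=5,interpolation=2))
"
```

```text
t 46.3 pos [ 0.4118 -0.0503  0.2756] yaw -1.571 j [-0.3  -0.51  2.01 -0.    1.63 -0.3 ] gap 0.500 F [-0.1 -0.9  1. ]
  tx,ty,tz [ -0.6 182.  120.9] roll 0.000 (or 3.142 -3.142) tilt [ 0.002 -0.001 -1.   ]
```

View pics/fin_sz.png

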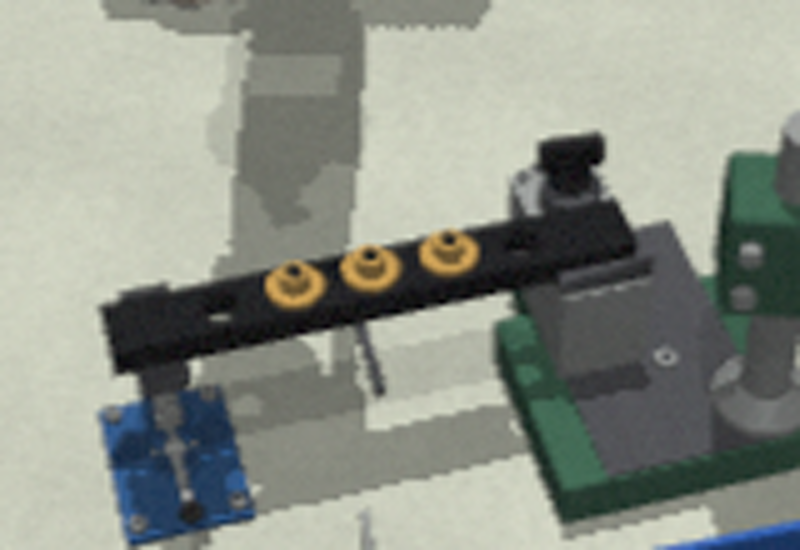

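View pics/fin_top.png

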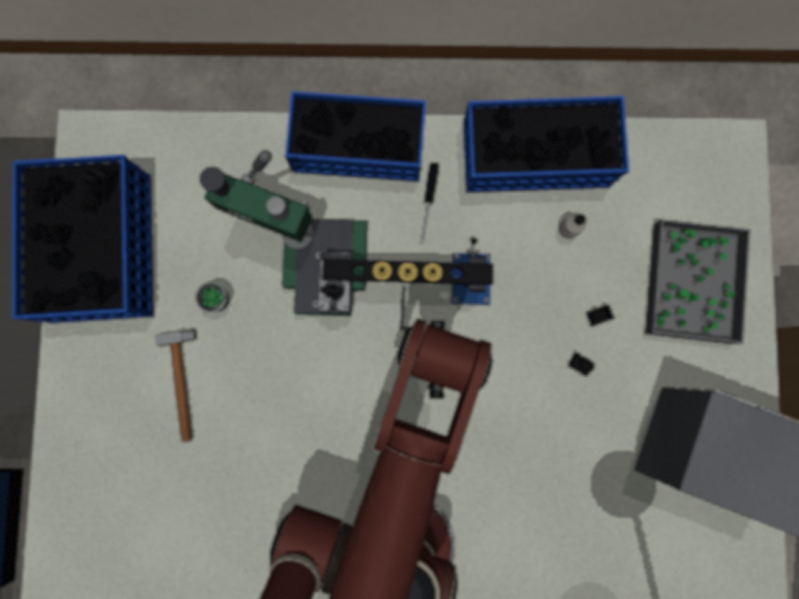

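View pics/fin_scene.png

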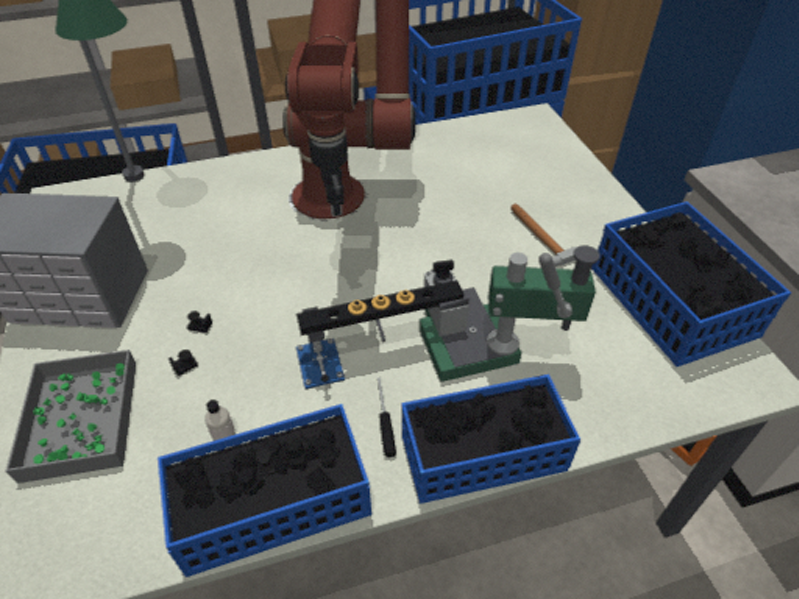

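```bash
python3 -c "
from h import *
im=np.load('fin_scene.npy')[158:188,270:298];cv2.imwrite('pics/kz.png',cv2.resize(np.clip(im.astype(float)*2.5,0,255).astype(np.uint8),None,fx=20,fy=20,interpolation=2))
for cam_ in (1.95,2.2,2.4,2.6,2.7,2.75):
    a=2.6-cam_; u=np.array([-np.sin(a),np.cos(a),0]);v=np.array([np.cos(a),np.sin(a),0]);c=np.array([.548,.1565,.178])
    P=[proj('scene',c+i*.023*u+j*.0065*v) for i,j in((-1,-1),(1,-1),(-1,1),(1,1))]
    print(cam_,np.round(P,1).tolist(),'slope',((P[3]-P[2])[1]/(P[3]-P[2])[0]).round(2))
im=np.load('fin_scene.npy').max(2).astype(int)
for r in range(164,176): print(r,im[r,274:296])
"
```

```text
1.95 [[278.8, 172.0], [286.2, 164.6], [282.0, 173.6], [289.3, 166.1]] slope -1.02
2.2 [[277.8, 171.0], [287.7, 165.1], [280.4, 173.0], [290.3, 167.1]] slope -0.6
2.4 [[277.3, 170.1], [288.9, 165.7], [279.3, 172.4], [290.8, 168.0]] slope -0.38
2.6 [[277.1, 169.1], [289.8, 166.4], [278.3, 171.6], [291.1, 168.9]] slope -0.21
2.7 [[277.1, 168.6], [290.1, 166.9], [278.0, 171.2], [291.1, 169.4]] slope -0.14
2.75 [[277.1, 168.4], [290.3, 167.1], [277.8, 171.0], [291.1, 169.7]] slope -0.1
164 [211 212 211 206 204 205 208 208 205 206 206 209 207 208 205 205 201 206
 203 202 204 204]
165 [213 212 210 209 209 209 205 206 207 206 206 210 206 206 202 203 203 205
 203 201 205 208]
166 [210 208 211 211 211 213 213 208 209 208 209 206 180 167 143 131 186 206
 208 204 203 202]
167 [208 207 210 209 213 184 148 136 123 106  95  89  80  70  62  58 114 184
 205 205 205 204]
168 [207 207 208 166 109  80  60  55  50  48  37  38  36  41  32  37  73 178
 206 204 205 205]
169 [209 207 208 140  52  38  41  34  35  33  36  34  32  28  26  29  56 175
 205 202 205 202]
170 [213 211 210 137  38  34  23  26  25  27  20  28  23  11  22  26  59 174
 206 202 204 206]
171 [212 212 212 141  42  24  30  16  18  21  25  19  15  22  18  23  57 178
 203 204 204 207]
172 [210 211 183 117  42  26  19  28  29  30  26  20  16  28  18  24 130 189
 204 203 201 205]
173 [203 184 134  75  38  19  17  20  23  16  19  21  21  23 104 144 185 201
 202 201 202 204]
174 [127 144 145 111  77  42  18  16  28  24  26  25  21  29  93 159 196 205
 204 204 204 205]
175 [102 118 146 153 119  64  28  27  27  29  21  20  24  25  50 105 153 193
 206 206 206 205]
```

View pics/kz.png

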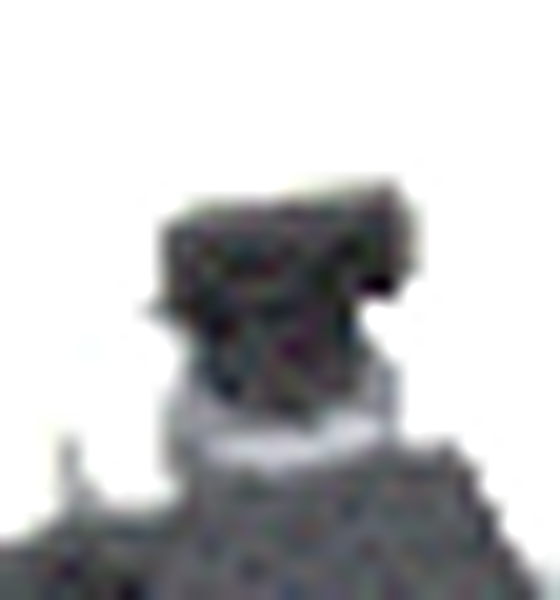

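```bash
python3 -c "
from h import *
print(r.hand_in())"
```

```text
the job is handed in; nothing more can be done
None
```

I finished the job and handed it in at about 46 s of the 210 s allowed. My last checks found nothing out of place.

- **Prop:** I raised it from notch 2 to notch 4 and let go. Touching the saddle top afterwards gave contact at z = 0.126 m, which is level with the bolster.
- **Rail:** It lies on the bolster between fence and cam, with the other end in the saddle. I saw it level against the fence in the camera view.
- **Cam:** I turned the knob clockwise. The torque rose to about 0.14 N m at the detent and then dropped as it clicked over. The last picture puts the cam at about 2.7 rad, inside the locked range.
- **Inserts:** I found three on the bench. They now sit in the three middle holes with their flanges on the rail, which I checked in the last pictures from both cameras. No others were visible.
- **Other things:** Judging by eye from the final pictures, the bystanders are where they started. The arm stands clear.

Two readings looked slightly off:
- **Grip opening:** It read about 16.5 mm on the 20 mm insert sleeves, a little under what I expected. All three were still held straight and went in without resistance.
- **Saddle position:** The prop's base plate suggested the saddle was about 7 mm farther from the robot than it is. I used the position measured from the saddle itself.

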